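Load the boiling pan with brick cores and pieces

ROBOT

A 6-joint arm with a two-finger parallel gripper is mounted at the origin on the work surface. World frame = base frame: x ahead of the robot, y to its left, z up, the work surface at z = 0. Lengths are in m, angles in degrees, forces in N, time in s.
With the tool pointing down it reaches from about 0.375 to 0.75 m from the base axis. Payload 9 kg.
Tool frame: the origin (TCP) lies midway between the tips of the shut fingers; the grasp point (between the pads) lies 19 mm behind it; z points along the fingers, x is the direction in which the jaws open and shut, and the axes are right-handed (so a half turn about z gives the same grasp; the last joint's range is limited). The gripper opens to 85 mm and grips with 20 to 120 N. Pads are 22 mm wide; open, the fingers measure 114 mm over their backs; the gripper's body (76 mm by 85 mm) begins 54 mm behind the grasp point. The pads swing forward as they close: fully open they stand 13 mm farther back than shut.
Start: joints at [64.647, 5.964, 5.575, 89.605, 0, 77.527], TCP at [0.134, 0.585, 0.231] pointing down, gripper open.
Joint ranges: [-171.21, 171.21], [-48.23, 106.86], [-62.78, 66.21], [-105.2, 120.99], [-86.42, 89.51], [-180, 180]. Speed limits (degrees/s): [127.2, 127.2, 147.25, 180, 180, 180].

INTERFACE

Orientations are given as a 3x3 rotation matrix whose columns are the frame's x, y, z axes.
In Python, from rig import get_state, grab_frame, close_job gives the robot as it stands.
- The arm moves only by the tool send_rows, never from a script. Its argument "series" is a list of rows, each an object of numbers: "tx", "ty", "tz": the shift along the tool's x, y, z in units of 40 mm (1.0 is 40 mm); "rx", "ry", "rz": the turn, a rotation vector about the tool's x, y, z in units of 5 degrees (1.0 is 5 degrees); "fingers": the finger opening in mm, from 0 to 85.4. A call has 1 to 12 rows; each row is the pose to reach, as a shift and turn from the pose measured when the call began, along the tool's axes at that moment; what a row does not reach only later rows make up. A row lasts 1/12 s, in which the tool goes at most 41.7 mm and 7.16 degrees, less where a joint would pass 70% of its speed; a pose out of reach is approached as far as the arm can. A call with a gripper value outside its range is refused whole. The fingers move at their own pace and stop on an object; "grip_force" is the grip in N (left out, the last holds). Time passes only in rows, so rows that repeat a pose let the fingers close. It gives the time, the measured TCP pose, the force and the opening at its end, in the units of the state.
- get_state(): the state, without advancing time (a new reading comes with each control period).
- grab_frame(name): name is "scene" or "top" or "wrist"; returns a dict with "color" (400x640x3 uint8, blue, green, red), "fx", "fy", "cx", "cy" (pixels), "xyz" and "orientation" of the camera in the world; the wrist camera has in their place "mount" (4x4, takes a point from camera to tool coordinates, whose origin is the TCP and whose axes are the tool frame's). Camera axes: x right, y down, z forward; pixel columns grow to the right and rows downward; lengths in m; the calibration is good to about 2 mm. A picture is of the moment at which its call begins: read the wrist's pose just before it. There is no depth.
- close_job(): hands the job in, once; it reports no verdict.
The state is a dict: "clock": time; "joints": joint angles; "qvel": joint speeds; "joint_torque": joint torques, N m; "ee_pos": TCP position; "eef_rot": TCP orientation; "contact_force": force on the tool from outside, world axes, zero at the start; "moment": the same for the moment, N m; "finger_gap": finger opening in m.
Only numpy, scipy, OpenCV 4.12 (cv2) and the standard library are available. Lean on these libraries where they do the work, as an engineer would, in place of code of your own. Each camera call takes 0.05 s, during which the arm holds its last target.

TASK

Load the pan for the water-absorption test: pull every brick core sideways out of its spring clip (never draw it up endways through the clip) and put it in the pan, and tip all the broken pieces off the tray into the pan, in either order, while the pan stays off the heated place. When everything is in, slide the loaded pan along the hotplate, without lifting it, to stand centred on the heated place (the double circle); leave the empty tray lying flat on the bench, and do not disturb the loose half brick and the jug.

Things in the scene. Friction and masses are not known exactly. Their poses are not given: they have to be found in the camera images.
- hotplate: Fixed laboratory hotplate, a flat black-topped grey box 250 x 440 x 40 mm (x, y, z). Origin at the centre of its underside, on the bench; top at z = 40 mm. On its top are two circles printed in thin white line, 190 mm apart, one either side of the middle along its y. Which is at +y differs from start to start.
- ring_load: Unheated place on the hotplate, printed as ONE circle of 182 mm diameter. Origin at its centre, on the hotplate's top. The pan starts on it.
- ring_hot: Heated place on the hotplate, printed as a DOUBLE circle (182 and 162 mm diameter) with a dot in the middle. Origin at its centre, on the hotplate's top.
- pan: Steel saucepan, 0.40 kg, loose. Origin at the centre of its underside, z up. Outside diameter 156 mm at the foot, 176 mm at the rim, 85 mm high, wall 3 mm, floor 4 mm thick. Its straight black handle points along its own -x.
- pan_handle (a point): Middle of the pan's handle grip: 155 mm from the pan's axis along its -x and 70 mm above its underside. The grip is a bar 22 mm wide and 14 mm thick (z), reaching from 110 to 215 mm from the pan's axis.
- rack: Fixed rack of four C-shaped spring-steel clips, 52 mm apart along its y, all open towards its own -x: a core is pulled out along the rack's -x. Origin: centre of the underside of its base plate (80 x 235 x 8 mm). Cores stand on the plate (8 mm up). Behind them (+x side) runs an aluminium bar, near face 5 mm from a core's surface, top 49 mm above the bench; above that the core is free to grasp.
- tray: Steel sample tray, 0.25 kg, loose, floor 140 x 90 mm (x, y), 3 mm thick, walls 23 mm high on three sides, OPEN at its +x end, where pieces slide off. Origin at the centre of the underside of the floor, z up. Friction of pieces on it is about 0.6: tip it 50 degrees or more.
- tray_grip (a point): Grip point in the upright wooden block fixed to the outside of the tray's back wall: 78 mm from the tray's origin along its -x and 46 mm up. The block is 16 mm thick (x), 50 mm wide (y) and its top is 62 mm above the tray's underside.
- brick: Bystander: a loose half brick, 102 x 105 x 65 mm, 1.2 kg. Leave it alone.
- jug: Bystander: a loose white plastic mug-shaped jug, 90 mm wide, 130 mm high. Leave it alone.
- core0: Drilled brick core, a terracotta cylinder 28 mm across and 80 mm long, 94 g. Origin at its middle, its axis is its own z. Starts upright in clip0, or is absent.
- clip0 (a point): Seat of clip 0: the middle of a core that stands fully home in it, 48 mm above the bench. The jaws reach from 30 to 46 mm above the bench and 15 mm in front of the core's axis; they hold until pulled with about 15 to 20 N, then let go with a snap after 8 to 15 mm of travel.
- core1: Drilled brick core, a terracotta cylinder 28 mm across and 80 mm long, 94 g. Origin at its middle, its axis is its own z. Starts upright in clip1, or is absent.
- clip1 (a point): Seat of clip 1: the middle of a core that stands fully home in it, 48 mm above the bench. The jaws reach from 30 to 46 mm above the bench and 15 mm in front of the core's axis; they hold until pulled with about 15 to 20 N, then let go with a snap after 8 to 15 mm of travel.
- core2: Drilled brick core, a terracotta cylinder 28 mm across and 80 mm long, 94 g. Origin at its middle, its axis is its own z. Starts upright in clip2, or is absent.
- clip2 (a point): Seat of clip 2: the middle of a core that stands fully home in it, 48 mm above the bench. The jaws reach from 30 to 46 mm above the bench and 15 mm in front of the core's axis; they hold until pulled with about 15 to 20 N, then let go with a snap after 8 to 15 mm of travel.
- core3: Drilled brick core, a terracotta cylinder 28 mm across and 80 mm long, 94 g. Origin at its middle, its axis is its own z. Starts upright in clip3, or is absent.
- clip3 (a point): Seat of clip 3: the middle of a core that stands fully home in it, 48 mm above the bench. The jaws reach from 30 to 46 mm above the bench and 15 mm in front of the core's axis; they hold until pulled with about 15 to 20 N, then let go with a snap after 8 to 15 mm of travel.
- piece0: Broken brick piece, an irregular chunk about 26 x 22 x 18 mm, 18 g. Origin at its middle. Starts lying on the tray, or is absent.
- piece1: Broken brick piece, an irregular chunk about 26 x 22 x 18 mm, 18 g. Origin at its middle. Starts lying on the tray, or is absent.
- piece2: Broken brick piece, an irregular chunk about 26 x 22 x 18 mm, 18 g. Origin at its middle. Starts lying on the tray, or is absent.
- piece3: Broken brick piece, an irregular chunk about 26 x 22 x 18 mm, 18 g. Origin at its middle. Starts lying on the tray, or is absent.
- piece4: Broken brick piece, an irregular chunk about 26 x 22 x 18 mm, 18 g. Origin at its middle. Starts lying on the tray, or is absent.
There are look-alikes about, which are no part of the job. Leave any green or purple look-alike of the core2 alone. Leave any yellow look-alike of the core3 alone.

How it is judged:
By the outcome, as a careful person would: the job done as asked, in the order asked, and still so for the second after the job is handed in, with the robot touching nothing.
Of core0, core1, core2, core3 only 3 to 4 are there at a start; the rules pass over those that are not, and their reading is None.
Of piece0, piece1, piece2, piece3, piece4 only 2 to 5 are there at a start; the rules pass over those that are not, and their reading is None.
At some moment in a run one of pan may be knocked a few centimetres aside while the robot is not near it.
Once in a run the grip may slacken for a moment while it holds something.
It also fails if it takes over 210 s, if anything falls off the work surface, if the arm or the gripper's body presses on something with over 40 N, if the wrist force passes 120 N, or if a joint passes its speed limit or range.

## Working session

There is one attempt and no reset: what is moved stays moved. The work goes in short steps, Python scripts to look and compute and a tool call to move; the robot and the scene stay as the last step left them, time stands still between calls to the robot, and variables do not carry over. Pictures are saved under pics/ and viewed, and the job is handed in when it is done.

Besides the shell and the picture viewer there is one more tool, called after ">>>" as name(argument=value, ...) on one line, values as JSON. send_rows: Moves the arm, as the interface text tells. Its arguments: {"type":"object","properties":{"series":{"type":"array"},"grip_force":{"type":"number"}},"required":["series"]}

```bash
ls; mkdir -p pics; python3 - <<'E'
from rig import *
import cv2
s=get_state();print(s)
for n in ("scene","top","wrist"):
    f=grab_frame(n);cv2.imwrite(f"pics/{n}0.png",f["color"]);print(n,{k:v for k,v in f.items() if k!="color"})
E
```

```text
pics
{'clock': 0.0, 'joints': array([6.46478740e+01, 5.99830526e+00, 5.52750085e+00, 8.96065314e+01,
       4.48826999e-04, 7.75270335e+01]), 'qvel': array([ 0.13258521, -0.05873723, -0.07348625,  0.00804046, -0.02026141,
        0.00487112]), 'joint_torque': array([ 1.72210643e-03, -5.56950903e+01,  5.03634131e+01,  1.76758342e-02,
       -3.48896829e-04,  7.09055001e-06]), 'ee_pos': array([0.13357212, 0.58459176, 0.23052979]), 'eef_rot': array([[ 2.22895167e-01,  9.74842245e-01, -5.85021215e-04],
       [ 9.74841532e-01, -2.22895734e-01, -1.21641845e-03],
       [-1.31621483e-03, -2.99169184e-04, -9.99999089e-01]]), 'contact_force': array([-0.89115388,  0.41758973, -0.62509297]), 'moment': array([-0.00935513,  0.02011249, -0.03511651]), 'finger_gap': 0.0855491205427252}
scene {'fx': 434.95101807896964, 'fy': 434.95101807896964, 'cx': 319.0335619250598, 'cy': 197.60255453921238, 'xyz': array([1.34068509, 0.07928746, 0.91754334]), 'orientation': array([[-0.04749272,  0.71994711, -0.69240205],
       [ 0.99870012,  0.02138155, -0.04626995],
       [-0.01850729, -0.69369949, -0.72002673]])}
top {'fx': 412.6557740230705, 'fy': 412.6557740230705, 'cx': 322.5689002753837, 'cy': 200.43494720534935, 'xyz': array([0.43568729, 0.03018215, 1.29807493]), 'orientation': array([[ 0.0190548 , -0.9944373 ,  0.10359233],
       [-0.99969705, -0.01733544,  0.01747252],
       [-0.01557951, -0.10389388, -0.99446636]])}
wrist {'fx': 347.58752724588214, 'fy': 347.58752724588214, 'cx': 319.1412160019195, 'cy': 199.87141959238906, 'mount': array([[ 9.99999606e-01,  8.52526578e-04,  2.46756813e-04,
        -7.58851689e-04],
       [-8.86671956e-04,  9.47508771e-01,  3.19728544e-01,
        -8.30128569e-02],
       [ 3.87728370e-05, -3.19728637e-01,  9.47509154e-01,
        -1.43088247e-01],
       [ 0.00000000e+00,  0.00000000e+00,  0.00000000e+00,
         1.00000000e+00]])}
```

View pics/scene0.png

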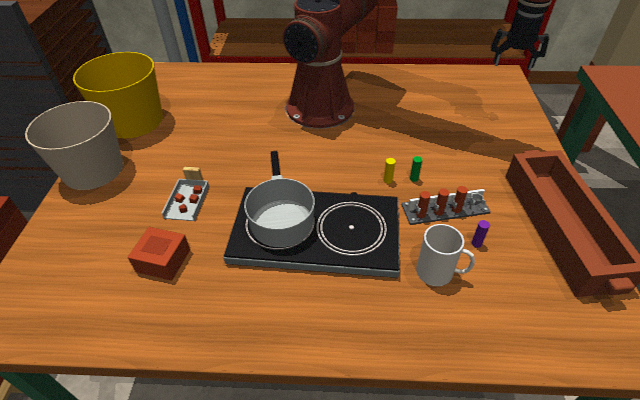

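View pics/top0.png

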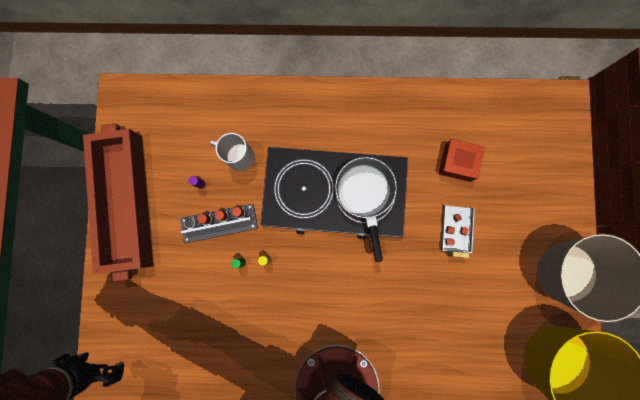

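View pics/wrist0.png

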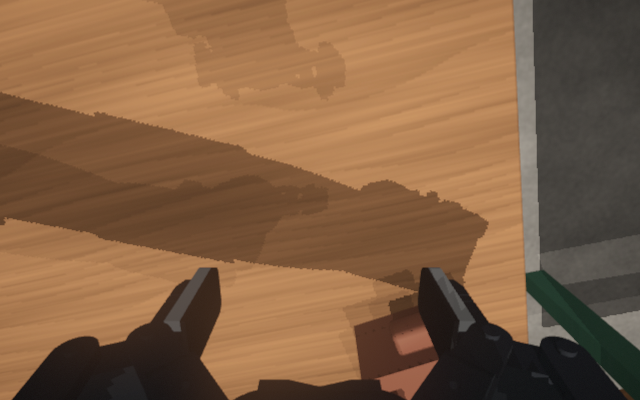

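```bash
cat > h.py <<'E'
import numpy as np, cv2
from rig import *
def snap(n,fn,box=None,k=1):
    f=grab_frame(n);im=f["color"].copy()
    if box: x0,y0,x1,y1=box; im=im[y0:y1,x0:x1]
    if k!=1: im=cv2.resize(im,None,fx=k,fy=k,interpolation=cv2.INTER_CUBIC)
    cv2.imwrite("pics/"+fn,im); return f
def ray(f,u,v):
    if "mount" in f:
        s=f["st"];R=s["eef_rot"]@f["mount"][:3,:3];o=s["ee_pos"]+s["eef_rot"]@f["mount"][:3,3]
    else: R=f["orientation"];o=f["xyz"]
    return o,R@np.array([(u-f["cx"])/f["fx"],(v-f["cy"])/f["fy"],1])
def pz(f,u,v,z):
    o,d=ray(f,u,v);return o+d*(z-o[2])/d[2]
def proj(f,p):
    if "mount" in f:
        s=f["st"];R=s["eef_rot"]@f["mount"][:3,:3];o=s["ee_pos"]+s["eef_rot"]@f["mount"][:3,3]
    else: R=f["orientation"];o=f["xyz"]
    q=R.T@(np.asarray(p)-o);return np.array([f["fx"]*q[0]/q[2]+f["cx"],f["fy"]*q[1]/q[2]+f["cy"]])
def wr():
    s=get_state();f=grab_frame("wrist");f["st"]=s;return f
def rows(Pt,Rt):
    """tool-frame shift (units) & turn(units) from current to target"""
    s=get_state();R=s["eef_rot"]
    t=R.T@(np.asarray(Pt)-s["ee_pos"])/0.04
    r=cv2.Rodrigues(R.T@Rt)[0].ravel()*180/np.pi/5
    return t.round(3),r.round(3)
def down(yaw):
    """tool x axis at yaw deg in world, z down"""
    a=np.radians(yaw);x=np.array([np.cos(a),np.sin(a),0]);z=np.array([0,0,-1.]);return np.stack([x,np.cross(z,x),z],1)
E
python3 - <<'E'
from h import *
f=snap("top","rackz.png",(165,165,285,285),5)
snap("top","trayz.png",(425,125,495,265),4)
snap("top","panz.png",(250,135,420,270),4)
snap("scene","srack.png",(370,140,510,260),5)
E
```

```text
(no output)
```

View pics/rackz.png

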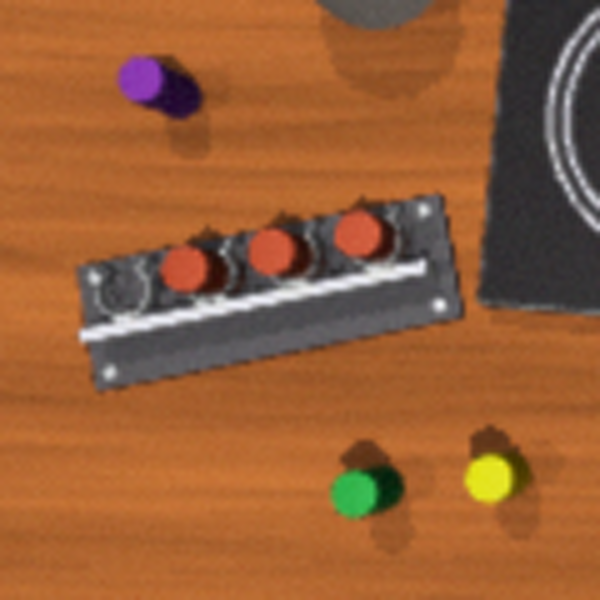

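View pics/trayz.png

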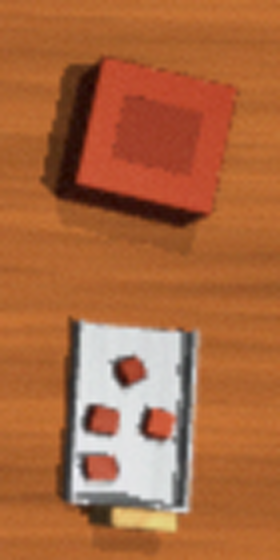

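View pics/panz.png

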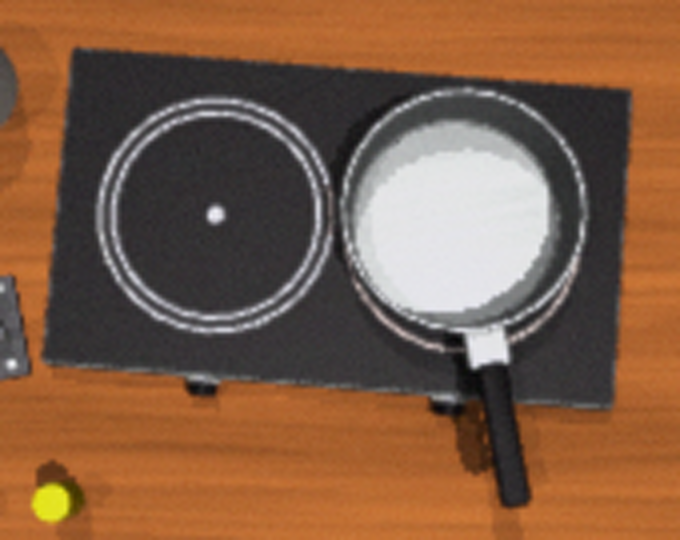

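View pics/srack.png

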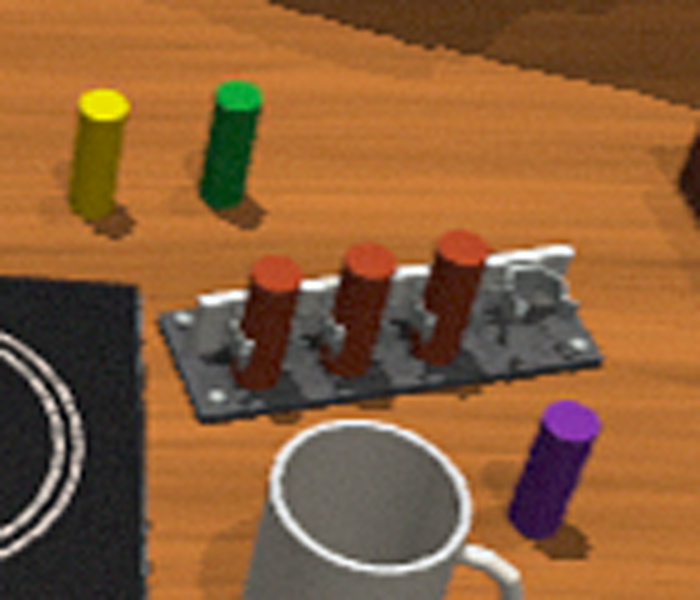

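```bash
python3 - <<'E'
from h import *
f=grab_frame("top"); im=f["color"]
np.set_printoptions(precision=4,suppress=True)
# core tops
b=im.astype(int); m=((b[...,2]>170)&(b[...,1]<105)&(b[...,0]<80)).astype(np.uint8)
m[:190]=0;m[240:]=0;m[:,260:]=0;m[:,180-1:]=m[:,179:];m[:,:175]=0
n,l,st,c=cv2.connectedComponentsWithStats(m)
P=[]
for i in range(1,n):
    if st[i,4]>20: p=pz(f,*c[i],0.088);P.append(p);print("core",c[i],st[i,4],p)
g=lambda u,v,x0,y0,k:(u/k+x0-.5+.5/k,v/k+y0-.5+.5/k)
for nm,u,v,z in [("rivet",94,275,.008),("rivet",110,372,.008),("rivet",424,210,.008),("rivet",440,305,.008),("barL",82,336,.049),("barR",425,267,.049),("emptyclip",124,290,.046),("yellow",490,478,.088),("green",354,493,.08),("purple",141,80,.08),("cor",79,268,.008),("cor",100,390,.008),("cor",440,197,.008),("cor",462,314,.008)]:
    print(nm,pz(f,*g(u,v,165,165,5),z)[:2])
for nm,u,v,z in [("t +x+y",75,320,.026),("t+x-y",199,331,.026),("t -x+y",70,502,.026),("t-x-y",188,512,.026),("blockL",112,518,.062),("blockR",176,520,.062),("p",130,371,.012),("p",102,420,.012),("p",158,424,.012),("p",100,467,.012),]:
    print(nm,pz(f,*g(u,v,425,125,4),z)[:2])
for nm,u,v,z in [("dot",215,214,.04),("hp",74,50,.04),("hp",631,92,.04),("hp",613,407,.04),("hp",44,360,.04),("rimL",342,210,.125),("rimR",587,210,.125),("rimT",462,89,.125),("rimB",468,332,.125),("hand end",516,503,.117),("hand start",492,365,.117)]:
    print(nm,pz(f,*g(u,v,250,135,4),z)[:2])
f0=f
for nm,u,v,z in [("jug rim L",217,150,.13),("jugR",248,149,.13),("jugtop",232,133,.13),("jugbot",232,166,.13)]:
    print(nm,pz(f,u,v,z)[:2])
E
```

```text
core [196.0749 205.1059] 614 [0.5413 0.4255 0.088 ]
core [242.9149 197.5319] 141 [0.5663 0.2874 0.088 ]
core [236.  211.5] 58 [0.5245 0.3062 0.088 ]
core [201.4333 217.8833] 60 [0.5038 0.4077 0.088 ]
core [177.8857 234.9714] 35 [0.4523 0.4747 0.088 ]
rivet [0.5019 0.4894]
rivet [0.4413 0.476 ]
rivet [0.5466 0.2828]
rivet [0.487  0.2705]
barL [0.4626 0.4801]
barR [0.5083 0.2728]
emptyclip [0.4911 0.457 ]
yellow [0.3838 0.2227]
green [0.3732 0.3036]
purple [0.6156 0.4418]
cor [0.5061 0.4991]
cor [0.43   0.4817]
cor [0.5549 0.273 ]
cor [0.4816 0.2565]
t +x+y [ 0.5617 -0.3201]
t+x-y [ 0.5549 -0.4149]
t -x+y [ 0.4223 -0.3147]
t-x-y [ 0.4165 -0.404 ]
blockL [ 0.4115 -0.3357]
blockR [ 0.411  -0.3828]
p [ 0.5241 -0.366 ]
p [ 0.4857 -0.3439]
p [ 0.4834 -0.3869]
p [ 0.4494 -0.3419]
dot [0.6038 0.1121]
hp [0.7307 0.225 ]
hp [ 0.7043 -0.2072]
hp [ 0.4615 -0.193 ]
hp [0.4892 0.2401]
rimL [0.5969 0.0155]
rimR [ 0.5998 -0.1596]
rimT [ 0.6864 -0.0696]
rimB [ 0.511  -0.0753]
hand end [ 0.391  -0.1109]
hand start [ 0.4882 -0.0933]
jug rim L [0.6988 0.3591]
jugR [0.7031 0.2692]
jugtop [0.7498 0.3176]
jugbot [0.6526 0.3136]
```

Candidates, as top-image pixels. Red cores in clips are at (202,218), (219,215) and (236,212); the clip at (190,222) is empty. The look-alikes are yellow (263,261), green (237,263) and purple (195,182), all to be left alone. The rack opens away from the robot, with the bar on the robot side. I'll look closely with the wrist camera first.

```bash
python3 - <<'E'
from h import *
print(rows([0.514,0.357,0.24],down(12.3)))
E
```

```text
(array([-3.434, 10.538, -0.219]), array([0.0000e+00, 1.0000e-03, 1.2964e+01]))
```

>>> send_rows(series=[{"tx": -3.43,"ty": 10.54,"tz": -0.22,"rz": 12.96,"fingers": 85},{"tx": -3.43,"ty": 10.54,"tz": -0.22,"rz": 12.96,"fingers": 85},{"tx": -3.43,"ty": 10.54,"tz": -0.22,"rz": 12.96,"fingers": 85},{"tx": -3.43,"ty": 10.54,"tz": -0.22,"rz": 12.96,"fingers": 85},{"tx": -3.43,"ty": 10.54,"tz": -0.22,"rz": 12.96,"fingers": 85},{"tx": -3.43,"ty": 10.54,"tz": -0.22,"rz": 12.96,"fingers": 85},{"tx": -3.43,"ty": 10.54,"tz": -0.22,"rz": 12.96,"fingers": 85},{"tx": -3.43,"ty": 10.54,"tz": -0.22,"rz": 12.96,"fingers": 85},{"tx": -3.43,"ty": 10.54,"tz": -0.22,"rz": 12.96,"fingers": 85},{"tx": -3.43,"ty": 10.54,"tz": -0.22,"rz": 12.96,"fingers": 85},{"tx": -3.43,"ty": 10.54,"tz": -0.22,"rz": 12.96,"fingers": 60},{"tx": -3.43,"ty": 10.54,"tz": -0.22,"rz": 12.96,"fingers": 60}])

```text
$.series[0]: bad value
```

```bash
python3 - <<'E'
from h import *
f=wr();print(f["st"]["ee_pos"],f["st"]["eef_rot"][:,0],f["st"]["joints"])
cv2.imwrite("pics/w1.png",f["color"])
for p in [(0.5245,.3062,.088),(.514,.357,.088),(.5038,.4077,.088)]: print(proj(f,p))
E
```

```text
[0.13371328 0.58488129 0.23123111] [ 2.22923550e-01  9.74835924e-01 -1.07392801e-04] [6.46476705e+01 5.96843064e+00 5.56871158e+00 8.96066189e+01
 1.63087578e-04 7.75284761e+01]
[173.42246855 521.60700077]
[209.0296019  510.34705616]
[245.78083504 498.89563185]
```

View pics/w1.png

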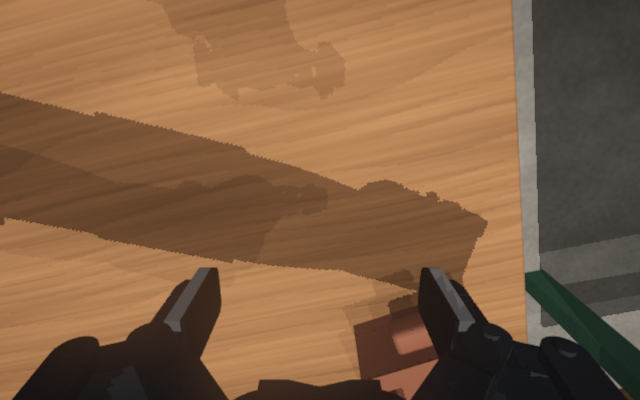

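>>> send_rows(series=[{"tx": -0.34,"ty": 1.05,"tz": -0.02,"rx": 0,"ry": 0,"rz": 1.3,"fingers": 85}])

```text
clock: 0.53
ee_pos: [0.1654, 0.5654, 0.2318]
eef_rot: [[0.325, 0.946, -0.002], [0.946, -0.325, 0.001], [0.0, -0.002, -1.0]]
contact_force: [0.1, 0.9, -0.2]
finger_gap: 0.0851
```

```bash
python3 - <<'E'
from h import *
print(rows([0.514,0.357,0.24],down(12.3)))
E
```

```text
(array([-2.095,  9.934, -0.226]), array([-2.3000e-02,  8.0000e-03,  1.1747e+01]))
```

>>> send_rows(series=[{"tx": -2.1,"ty": 9.93,"tz": -0.23,"rx": 0,"ry": 0,"rz": 11.75,"fingers": 85},{"tx": -2.1,"ty": 9.93,"tz": -0.23,"rx": 0,"ry": 0,"rz": 11.75,"fingers": 85},{"tx": -2.1,"ty": 9.93,"tz": -0.23,"rx": 0,"ry": 0,"rz": 11.75,"fingers": 85},{"tx": -2.1,"ty": 9.93,"tz": -0.23,"rx": 0,"ry": 0,"rz": 11.75,"fingers": 85},{"tx": -2.1,"ty": 9.93,"tz": -0.23,"rx": 0,"ry": 0,"rz": 11.75,"fingers": 85},{"tx": -2.1,"ty": 9.93,"tz": -0.23,"rx": 0,"ry": 0,"rz": 11.75,"fingers": 85},{"tx": -2.1,"ty": 9.93,"tz": -0.23,"rx": 0,"ry": 0,"rz": 11.75,"fingers": 60},{"tx": -2.1,"ty": 9.93,"tz": -0.23,"rx": 0,"ry": 0,"rz": 11.75,"fingers": 60},{"tx": -2.1,"ty": 9.93,"tz": -0.23,"rx": 0,"ry": 0,"rz": 11.75,"fingers": 60},{"tx": -2.1,"ty": 9.93,"tz": -0.23,"rx": 0,"ry": 0,"rz": 11.75,"fingers": 60},{"tx": -2.1,"ty": 9.93,"tz": -0.23,"rx": 0,"ry": 0,"rz": 11.75,"fingers": 60},{"tx": -2.1,"ty": 9.93,"tz": -0.23,"rx": 0,"ry": 0,"rz": 11.75,"fingers": 60}])

```text
clock: 1.53
ee_pos: [0.5148, 0.3557, 0.2397]
eef_rot: [[0.978, 0.21, -0.003], [0.21, -0.978, 0.001], [-0.002, -0.001, -1.0]]
contact_force: [-1.2, -0.3, 0.1]
finger_gap: 0.0603
```

```bash
python3 - <<'E'
from h import *
f=wr();print(f["st"]["ee_pos"],f["st"]["eef_rot"][:,0],f["st"]["joints"])
cv2.imwrite("pics/w2.png",f["color"])
for p in [(0.5245,.3062,.088),(.514,.357,.088),(.5038,.4077,.088)]: print(proj(f,p))
E
```

```text
[0.51478684 0.35574677 0.23969768] [ 0.97762885  0.21032473 -0.00230913] [2.26455289e+01 1.08173536e+01 1.17324844e+01 9.10317368e+01
 9.68244531e-02 1.00504100e+02]
[319.44946297 233.77972811]
[319.99629244 179.60994367]
[320.93318736 119.43217241]
```

View pics/w2.png

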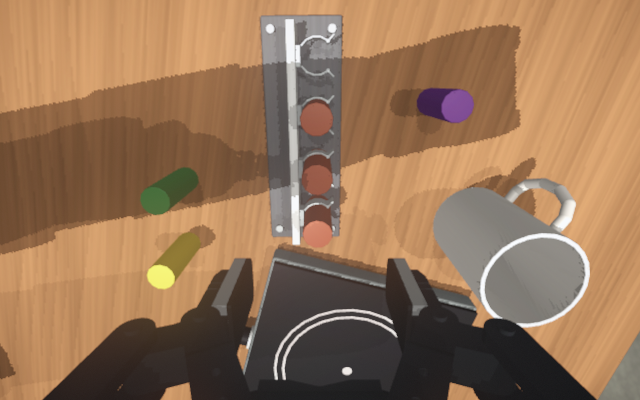

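```bash
python3 - <<'E'
from h import *
f=wr()
for p in [(318,234),(317,180),(316.5,119)]: print("core",pz(f,*p,.088))
a=[pz(f,*p,.008) for p in [(270,29),(332,28),(336,230),(279,229)]];print(np.array(a))
d=(a[2]+a[3])-(a[0]+a[1]);print(np.degrees(np.arctan2(d[1],d[0]))+90)
d=(a[2]+a[1])-(a[0]+a[3]);print(np.degrees(np.arctan2(d[1],d[0])))
c=sum(a)/4; print(c)
print(rows([.5240,.3055,.10],down(12)))
E
```

```text
core [0.52234642 0.30652112 0.088     ]
core [0.51052382 0.3569427  0.088     ]
core [0.49905671 0.40813982 0.088     ]
[[0.43738439 0.47495676 0.008     ]
 [0.4964085  0.4886922  0.008     ]
 [0.54905007 0.28083453 0.008     ]
 [0.48350598 0.26779239 0.008     ]]
13.38575516834787
12.131866472119315
[0.49158724 0.37806897 0.008     ]
(array([-0.005,  1.326,  3.502]), array([-0.017,  0.022,  0.061]))
```

```bash
python3 - <<'E'
from h import *
print(rows([.5230,.3062,.11],down(12.7)))
print(rows([.5230,.3062,.052],down(12.7)))
E
```

```text
(array([-0.027,  1.303,  3.252]), array([-0.017,  0.022, -0.079]))
(array([-0.024,  1.305,  4.702]), array([-0.017,  0.022, -0.079]))
```

>>> send_rows(series=[{"tx": -0.03,"ty": 1.3,"tz": 1,"rx": 0,"ry": 0,"rz": -0.08,"fingers": 55},{"tx": -0.03,"ty": 1.3,"tz": 2,"rx": 0,"ry": 0,"rz": -0.08,"fingers": 55},{"tx": -0.03,"ty": 1.3,"tz": 2.8,"rx": 0,"ry": 0,"rz": -0.08,"fingers": 55},{"tx": -0.03,"ty": 1.3,"tz": 3.3,"rx": 0,"ry": 0,"rz": -0.08,"fingers": 55},{"tx": -0.03,"ty": 1.3,"tz": 3.8,"rx": 0,"ry": 0,"rz": -0.08,"fingers": 55},{"tx": -0.03,"ty": 1.3,"tz": 4.3,"rx": 0,"ry": 0,"rz": -0.08,"fingers": 55},{"tx": -0.03,"ty": 1.3,"tz": 4.7,"rx": 0,"ry": 0,"rz": -0.08,"fingers": 55},{"tx": -0.03,"ty": 1.3,"tz": 4.7,"rx": 0,"ry": 0,"rz": -0.08,"fingers": 55}])

```text
clock: 2.3
ee_pos: [0.5193, 0.3068, 0.0485]
eef_rot: [[0.975, 0.222, -0.007], [0.222, -0.975, -0.0], [-0.007, -0.001, -1.0]]
contact_force: [-0.6, -0.0, -1.0]
finger_gap: 0.055
```

```bash
python3 - <<'E'
from h import *
f=wr();print(f["st"]["ee_pos"])
cv2.imwrite("pics/w3.png",f["color"])
E
```

```text
[0.51930474 0.30675127 0.04852004]
```

View pics/w3.png

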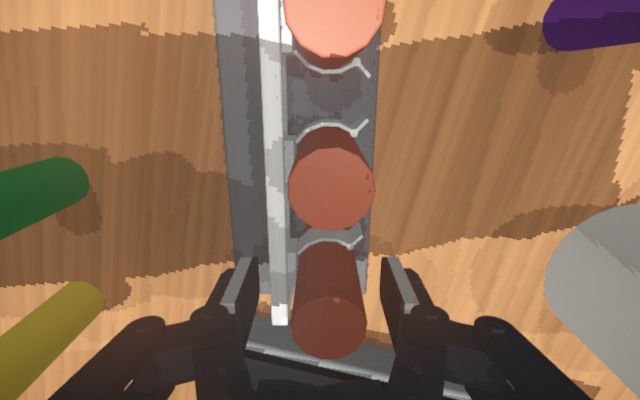

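>>> send_rows(series=[{"tx": 0.08,"ty": 0,"tz": -0.13,"rx": 0,"ry": 0.08,"rz": 0,"fingers": 55},{"tx": 0.08,"ty": 0,"tz": -0.13,"rx": 0,"ry": 0.08,"rz": 0,"fingers": 55},{"tx": 0.08,"ty": 0,"tz": -0.13,"rx": 0,"ry": 0.08,"rz": 0,"fingers": 20},{"tx": 0.08,"ty": 0,"tz": -0.13,"rx": 0,"ry": 0.08,"rz": 0,"fingers": 20},{"tx": 0.08,"ty": 0,"tz": -0.13,"rx": 0,"ry": 0.08,"rz": 0,"fingers": 20},{"tx": 0.08,"ty": 0,"tz": -0.13,"rx": 0,"ry": 0.08,"rz": 0,"fingers": 20},{"tx": 0.08,"ty": 0,"tz": -0.13,"rx": 0,"ry": 0.08,"rz": 0,"fingers": 20},{"tx": 0.08,"ty": 0,"tz": -0.13,"rx": 0,"ry": 0.08,"rz": 0,"fingers": 20}], grip_force=70)

```text
clock: 3.02
ee_pos: [0.5241, 0.308, 0.0572]
eef_rot: [[0.975, 0.222, 0.003], [0.222, -0.975, 0.002], [0.003, -0.002, -1.0]]
contact_force: [-1.8, -0.6, 6.8]
finger_gap: 0.026
```

>>> send_rows(series=[{"tx": 0.08,"ty": 0,"tz": 0,"rx": 0,"ry": 0,"rz": 0,"fingers": 20},{"tx": 0.16,"ty": 0,"tz": 0,"rx": 0,"ry": 0,"rz": 0,"fingers": 20},{"tx": 0.24,"ty": 0,"tz": 0,"rx": 0,"ry": 0,"rz": 0,"fingers": 20},{"tx": 0.32,"ty": 0,"tz": 0,"rx": 0,"ry": 0,"rz": 0,"fingers": 20},{"tx": 0.4,"ty": 0,"tz": 0,"rx": 0,"ry": 0,"rz": 0,"fingers": 20},{"tx": 0.5,"ty": 0,"tz": 0,"rx": 0,"ry": 0,"rz": 0,"fingers": 20},{"tx": 0.6,"ty": 0,"tz": 0,"rx": 0,"ry": 0,"rz": 0,"fingers": 20},{"tx": 0.7,"ty": 0,"tz": 0,"rx": 0,"ry": 0,"rz": 0,"fingers": 20},{"tx": 0.8,"ty": 0,"tz": 0,"rx": 0,"ry": 0,"rz": 0,"fingers": 20},{"tx": 0.9,"ty": 0,"tz": 0,"rx": 0,"ry": 0,"rz": 0,"fingers": 20},{"tx": 1.0,"ty": 0,"tz": 0,"rx": 0,"ry": 0,"rz": 0,"fingers": 20},{"tx": 1.0,"ty": 0,"tz": 0,"rx": 0,"ry": 0,"rz": 0,"fingers": 20}])

```text
clock: 4.02
ee_pos: [0.5639, 0.3169, 0.0574]
eef_rot: [[0.975, 0.221, 0.003], [0.221, -0.975, 0.003], [0.004, -0.002, -1.0]]
contact_force: [-0.6, -0.2, -0.0]
finger_gap: 0.0265
```

```bash
python3 - <<'E'
from h import *
f=wr();print(f["st"]["ee_pos"])
cv2.imwrite("pics/w4.png",f["color"])
E
```

```text
[0.56389499 0.31688526 0.0573712 ]
```

View pics/w4.png

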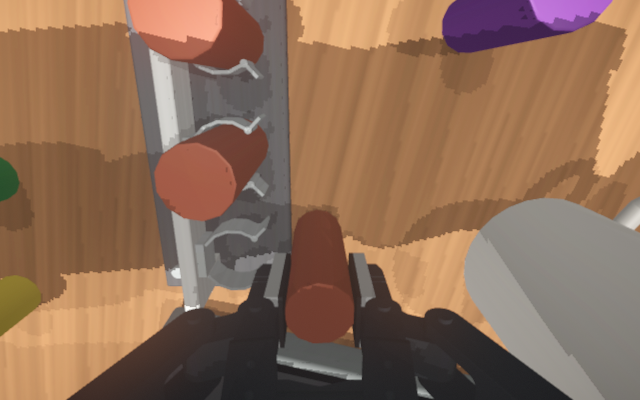

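>>> send_rows(series=[{"tx": 0,"ty": 0,"tz": -0.8,"rx": 0,"ry": 0,"rz": 0,"fingers": 20},{"tx": 0,"ty": 0,"tz": -1.6,"rx": 0,"ry": 0,"rz": 0,"fingers": 20},{"tx": 0,"ty": 0,"tz": -2.4,"rx": 0,"ry": 0,"rz": 0,"fingers": 20},{"tx": 0,"ty": 0,"tz": -3.2,"rx": 0,"ry": 0,"rz": 0,"fingers": 20},{"tx": 0,"ty": 0,"tz": -4.0,"rx": 0,"ry": 0,"rz": 0,"fingers": 20},{"tx": 0,"ty": 0,"tz": -4.3,"rx": 0,"ry": 0,"rz": 0,"fingers": 20}])

```text
clock: 4.57
ee_pos: [0.5641, 0.3169, 0.2348]
eef_rot: [[0.975, 0.222, 0.009], [0.222, -0.975, 0.004], [0.009, -0.002, -1.0]]
contact_force: [1.2, 0.4, 0.3]
finger_gap: 0.0261
```

```bash
cat >> h.py <<'E'
def pan(f,box=(250,135,420,270)):
    """fit rim circle in top view by bright-rim: try model circle projected, score by gradient"""
    im=cv2.GaussianBlur(cv2.cvtColor(f["color"],cv2.COLOR_BGR2GRAY),(3,3),0).astype(np.float32)
    th=np.linspace(0,2*np.pi,180,endpoint=False)
    def samp(cx,cy,r,z):
        P=np.array([proj(f,(cx+r*np.cos(t),cy+r*np.sin(t),z)) for t in th]).astype(np.float32)
        return cv2.remap(im,P[None,:,0],P[None,:,1],cv2.INTER_LINEAR)[0]
    def score(p):
        return np.minimum(samp(p[0],p[1],.0865,.125)-np.minimum(samp(p[0],p[1],.0795,.125),samp(p[0],p[1],.0935,.125)),60).mean()
    return score
def findpan(f,c0,w=.06):
    sc=pan(f);best=None
    for st,ww in ((.01,w),(.004,.012),(.001,.005)):
        c=c0 if best is None else best[1]
        for dx in np.arange(-ww,ww+1e-9,st):
            for dy in np.arange(-ww,ww+1e-9,st):
                v=sc((c[0]+dx,c[1]+dy))
                if best is None or v>best[0]: best=(v,(c[0]+dx,c[1]+dy))
    return best
E
python3 - <<'E'
from h import *
f=snap("top","t2.png");print(findpan(f,(.599,-.072),.04)); print(get_state()["ee_pos"])
E
```

```text
(np.float32(56.880516), (np.float64(0.599), np.float64(-0.07199999999999998)))
[0.56460893 0.31700251 0.23532558]
```

View pics/t2.png

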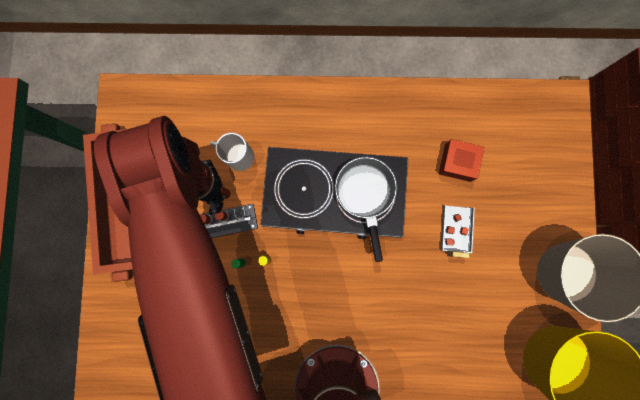

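```bash
python3 - <<'E'
from h import *
print(rows([.621,-.030,.235],down(0)));print(rows([.621,-.030,.098],down(0)))
E
```

```text
(array([-0.548,  8.772, -0.019]), array([-0.042, -0.119,  2.561]))
(array([-0.585,  8.78 ,  3.405]), array([-0.042, -0.119,  2.561]))
```

>>> send_rows(series=[{"tx": -0.55,"ty": 8.77,"tz": 0,"rx": -0.04,"ry": -0.12,"rz": 2.56,"fingers": 20},{"tx": -0.55,"ty": 8.77,"tz": 0,"rx": -0.04,"ry": -0.12,"rz": 2.56,"fingers": 20},{"tx": -0.55,"ty": 8.77,"tz": 0,"rx": -0.04,"ry": -0.12,"rz": 2.56,"fingers": 20},{"tx": -0.55,"ty": 8.77,"tz": 0,"rx": -0.04,"ry": -0.12,"rz": 2.56,"fingers": 20},{"tx": -0.55,"ty": 8.77,"tz": 0,"rx": -0.04,"ry": -0.12,"rz": 2.56,"fingers": 20},{"tx": -0.55,"ty": 8.77,"tz": 0,"rx": -0.04,"ry": -0.12,"rz": 2.56,"fingers": 20},{"tx": -0.55,"ty": 8.77,"tz": 0,"rx": -0.04,"ry": -0.12,"rz": 2.56,"fingers": 20},{"tx": -0.55,"ty": 8.77,"tz": 0,"rx": -0.04,"ry": -0.12,"rz": 2.56,"fingers": 20},{"tx": -0.55,"ty": 8.77,"tz": 0,"rx": -0.04,"ry": -0.12,"rz": 2.56,"fingers": 20},{"tx": -0.55,"ty": 8.77,"tz": 0,"rx": -0.04,"ry": -0.12,"rz": 2.56,"fingers": 20},{"tx": -0.55,"ty": 8.77,"tz": 0,"rx": -0.04,"ry": -0.12,"rz": 2.56,"fingers": 20}])

```text
clock: 5.53
ee_pos: [0.6204, -0.0308, 0.2325]
eef_rot: [[1.0, -0.002, -0.002], [-0.002, -1.0, 0.001], [-0.002, -0.001, -1.0]]
contact_force: [0.8, 0.1, -0.8]
finger_gap: 0.0265
```

```bash
python3 - <<'E'
from h import *
f=wr();cv2.imwrite("pics/w5.png",f["color"]);print(f["st"]["ee_pos"])
print(rows([.621,-.030,.098],down(0)))
for t in range(0,360,45):
    a=np.radians(t);print(t,proj(f,(.599+.0865*np.cos(a),-.072+.0865*np.sin(a),.125)).round())
E
```

```text
[ 0.62042016 -0.03083323  0.23245115]
(array([0.021, 0.011, 3.371]), array([-0.01 ,  0.022, -0.005]))
0 [402. 246.]
45 [374. 171.]
90 [291. 136.]
135 [209. 171.]
180 [185. 246.]
225 [224. 311.]
270 [296. 335.]
315 [367. 311.]
```

View pics/w5.png

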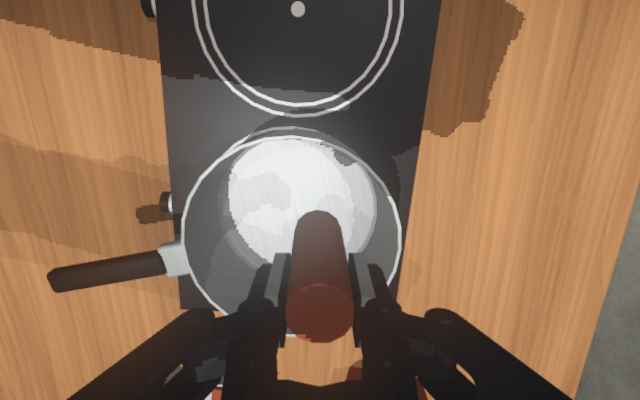

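>>> send_rows(series=[{"tx": 0.02,"ty": 0.01,"tz": 0.8,"rx": 0,"ry": 0,"rz": 0,"fingers": 20},{"tx": 0.02,"ty": 0.01,"tz": 1.6,"rx": 0,"ry": 0,"rz": 0,"fingers": 20},{"tx": 0.02,"ty": 0.01,"tz": 2.4,"rx": 0,"ry": 0,"rz": 0,"fingers": 20},{"tx": 0.02,"ty": 0.01,"tz": 3.0,"rx": 0,"ry": 0,"rz": 0,"fingers": 20},{"tx": 0.02,"ty": 0.01,"tz": 3.3,"rx": 0,"ry": 0,"rz": 0,"fingers": 20},{"tx": 0.02,"ty": 0.01,"tz": 3.33,"rx": 0,"ry": 0,"rz": 0,"fingers": 20},{"tx": 0.02,"ty": 0.01,"tz": 3.33,"rx": 0,"ry": 0,"rz": 0,"fingers": 20},{"tx": 0.02,"ty": 0.01,"tz": 3.33,"rx": 0,"ry": 0,"rz": 0,"fingers": 40},{"tx": 0.02,"ty": 0.01,"tz": 3.33,"rx": 0,"ry": 0,"rz": 0,"fingers": 40},{"tx": 0.02,"ty": 0.01,"tz": 3.33,"rx": 0,"ry": 0,"rz": 0,"fingers": 40},{"tx": 0.02,"ty": 0.01,"tz": 2.8,"rx": 0,"ry": 0,"rz": 0,"fingers": 40},{"tx": 0.02,"ty": 0.01,"tz": 2.0,"rx": 0,"ry": 0,"rz": 0,"fingers": 40}])

```text
clock: 6.58
ee_pos: [0.6194, -0.0297, 0.1511]
eef_rot: [[1.0, -0.001, -0.006], [-0.001, -1.0, 0.002], [-0.006, -0.002, -1.0]]
contact_force: [-0.0, 0.0, 0.3]
finger_gap: 0.0402
```

```bash
python3 - <<'E'
from h import *
f=wr();cv2.imwrite("pics/w6.png",f["color"]);print(f["st"]["ee_pos"])
print(rows([.6204,-.030,.24],down(0)))
E
```

```text
[ 0.61944386 -0.02966589  0.15106841]
(array([-0.056, -0.012, -1.984]), array([ 0.009, -0.052, -0.006]))
```

View pics/w6.png

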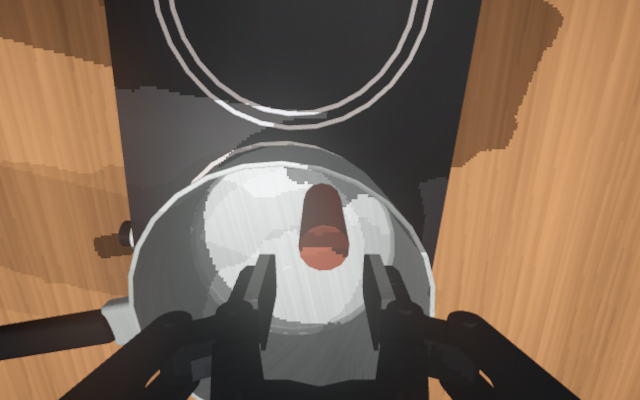

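```bash
python3 - <<'E'
from h import *
print(rows([.512,.3575,.16],down(12.7)))
E
```

```text
(array([-2.780e+00, -9.699e+00, -4.000e-03]), array([ 0.014, -0.05 , -2.546]))
```

>>> send_rows(series=[{"tx": -0.28,"ty": -0.97,"tz": -0.5,"rx": 0,"ry": -0.05,"rz": -2.55,"fingers": 52},{"tx": -0.56,"ty": -1.94,"tz": -0.5,"rx": 0,"ry": -0.05,"rz": -2.55,"fingers": 52},{"tx": -0.84,"ty": -2.91,"tz": -0.5,"rx": 0,"ry": -0.05,"rz": -2.55,"fingers": 52},{"tx": -1.12,"ty": -3.88,"tz": -0.5,"rx": 0,"ry": -0.05,"rz": -2.55,"fingers": 52},{"tx": -1.4,"ty": -4.85,"tz": -0.5,"rx": 0,"ry": -0.05,"rz": -2.55,"fingers": 52},{"tx": -1.68,"ty": -5.82,"tz": -0.5,"rx": 0,"ry": -0.05,"rz": -2.55,"fingers": 52},{"tx": -1.95,"ty": -6.79,"tz": -0.5,"rx": 0,"ry": -0.05,"rz": -2.55,"fingers": 52},{"tx": -2.22,"ty": -7.76,"tz": -0.5,"rx": 0,"ry": -0.05,"rz": -2.55,"fingers": 52},{"tx": -2.5,"ty": -8.73,"tz": -0.5,"rx": 0,"ry": -0.05,"rz": -2.55,"fingers": 52},{"tx": -2.78,"ty": -9.7,"tz": 0,"rx": 0,"ry": -0.05,"rz": -2.55,"fingers": 52},{"tx": -2.78,"ty": -9.7,"tz": 0,"rx": 0,"ry": -0.05,"rz": -2.55,"fingers": 52},{"tx": -2.78,"ty": -9.7,"tz": 0,"rx": 0,"ry": -0.05,"rz": -2.55,"fingers": 52}])

```text
clock: 7.63
ee_pos: [0.5108, 0.3594, 0.1594]
eef_rot: [[0.975, 0.223, -0.0], [0.223, -0.975, -0.001], [-0.001, 0.001, -1.0]]
contact_force: [-0.5, -0.1, -0.6]
finger_gap: 0.0517
```

```bash
python3 - <<'E'
from h import *
print(get_state()["ee_pos"]);print(rows([.512,.3575,.056],down(12.7)))
E
```

```text
[0.51078738 0.35937408 0.15941098]
(array([0.021, 0.049, 2.585]), array([0.014, 0.008, 0.043]))
```

>>> send_rows(series=[{"tx": 0.02,"ty": 0.05,"tz": 0.6,"rx": 0,"ry": 0,"rz": 0,"fingers": 52},{"tx": 0.02,"ty": 0.05,"tz": 1.2,"rx": 0,"ry": 0,"rz": 0,"fingers": 52},{"tx": 0.02,"ty": 0.05,"tz": 1.7,"rx": 0,"ry": 0,"rz": 0,"fingers": 52},{"tx": 0.02,"ty": 0.05,"tz": 2.2,"rx": 0,"ry": 0,"rz": 0,"fingers": 52},{"tx": 0.02,"ty": 0.05,"tz": 2.5,"rx": 0,"ry": 0,"rz": 0,"fingers": 52},{"tx": 0.02,"ty": 0.05,"tz": 2.58,"rx": 0,"ry": 0,"rz": 0,"fingers": 52},{"tx": 0.02,"ty": 0.05,"tz": 2.58,"rx": 0,"ry": 0,"rz": 0,"fingers": 52}])

```text
clock: 8.22
ee_pos: [0.5123, 0.3567, 0.0562]
eef_rot: [[0.975, 0.223, -0.001], [0.223, -0.975, -0.002], [-0.001, 0.001, -1.0]]
contact_force: [-0.8, -0.2, 0.5]
finger_gap: 0.0518
```

```bash
python3 - <<'E'
from h import *
f=wr();cv2.imwrite("pics/w7.png",f["color"]);print(f["st"]["ee_pos"])
E
```

```text
[0.51226556 0.35665527 0.0562462 ]
```

View pics/w7.png

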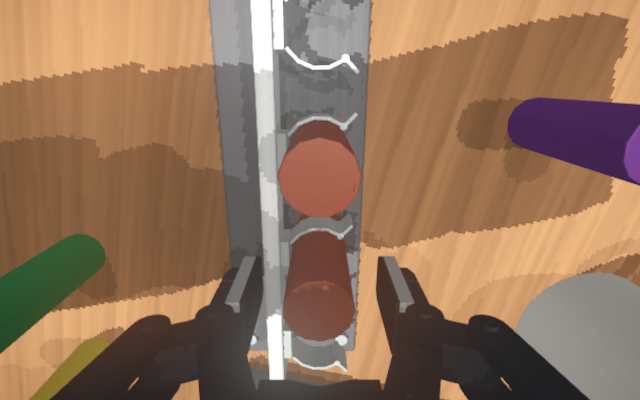

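Centred. I'll grip, then pull out towards the open side.

>>> send_rows(series=[{"tx": 0,"ty": 0,"tz": 0,"rx": 0,"ry": 0,"rz": 0,"fingers": 20},{"tx": 0,"ty": 0,"tz": 0,"rx": 0,"ry": 0,"rz": 0,"fingers": 20},{"tx": 0,"ty": 0,"tz": 0,"rx": 0,"ry": 0,"rz": 0,"fingers": 20},{"tx": 0,"ty": 0,"tz": 0,"rx": 0,"ry": 0,"rz": 0,"fingers": 20},{"tx": 0,"ty": 0,"tz": 0,"rx": 0,"ry": 0,"rz": 0,"fingers": 20},{"tx": 0,"ty": 0,"tz": 0,"rx": 0,"ry": 0,"rz": 0,"fingers": 20}])

```text
clock: 8.77
ee_pos: [0.5134, 0.3574, 0.0594]
eef_rot: [[0.975, 0.223, 0.002], [0.223, -0.975, -0.001], [0.002, 0.001, -1.0]]
contact_force: [-2.0, -1.5, 7.4]
finger_gap: 0.0262
```

>>> send_rows(series=[{"tx": 0.08,"ty": 0,"tz": 0,"rx": 0,"ry": 0,"rz": 0,"fingers": 20},{"tx": 0.16,"ty": 0,"tz": 0,"rx": 0,"ry": 0,"rz": 0,"fingers": 20},{"tx": 0.24,"ty": 0,"tz": 0,"rx": 0,"ry": 0,"rz": 0,"fingers": 20},{"tx": 0.32,"ty": 0,"tz": 0,"rx": 0,"ry": 0,"rz": 0,"fingers": 20},{"tx": 0.4,"ty": 0,"tz": 0,"rx": 0,"ry": 0,"rz": 0,"fingers": 20},{"tx": 0.5,"ty": 0,"tz": 0,"rx": 0,"ry": 0,"rz": 0,"fingers": 20},{"tx": 0.6,"ty": 0,"tz": 0,"rx": 0,"ry": 0,"rz": 0,"fingers": 20},{"tx": 0.7,"ty": 0,"tz": 0,"rx": 0,"ry": 0,"rz": 0,"fingers": 20},{"tx": 0.8,"ty": 0,"tz": 0,"rx": 0,"ry": 0,"rz": 0,"fingers": 20},{"tx": 0.9,"ty": 0,"tz": 0,"rx": 0,"ry": 0,"rz": 0,"fingers": 20},{"tx": 1.0,"ty": 0,"tz": 0,"rx": 0,"ry": 0,"rz": 0,"fingers": 20},{"tx": 1.0,"ty": 0,"tz": 0,"rx": 0,"ry": 0,"rz": 0,"fingers": 20}])

```text
clock: 9.77
ee_pos: [0.5532, 0.3663, 0.0595]
eef_rot: [[0.975, 0.223, 0.003], [0.223, -0.975, -0.0], [0.003, 0.001, -1.0]]
contact_force: [-0.0, -1.1, -1.0]
finger_gap: 0.026
```

```bash
python3 - <<'E'
from h import *
f=wr();cv2.imwrite("pics/w8.png",f["color"]);print(f["st"]["ee_pos"])
E
```

```text
[0.55323077 0.36632829 0.05947213]
```

View pics/w8.png

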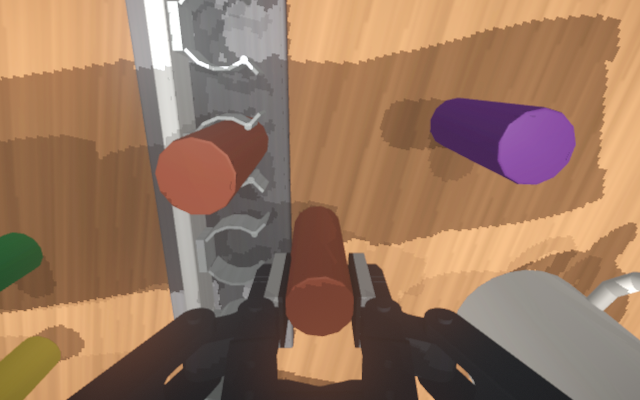

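>>> send_rows(series=[{"tx": 0,"ty": 0,"tz": -0.8,"rx": 0,"ry": 0,"rz": 0,"fingers": 20},{"tx": 0,"ty": 0,"tz": -1.6,"rx": 0,"ry": 0,"rz": 0,"fingers": 20},{"tx": 0,"ty": 0,"tz": -2.4,"rx": 0,"ry": 0,"rz": 0,"fingers": 20},{"tx": 0,"ty": 0,"tz": -3.2,"rx": 0,"ry": 0,"rz": 0,"fingers": 20},{"tx": 0,"ty": 0,"tz": -4.0,"rx": 0,"ry": 0,"rz": 0,"fingers": 20},{"tx": 0,"ty": 0,"tz": -4.3,"rx": 0,"ry": 0,"rz": 0,"fingers": 20}])

```text
clock: 10.32
ee_pos: [0.5534, 0.3669, 0.2371]
eef_rot: [[0.975, 0.223, 0.008], [0.223, -0.975, 0.002], [0.008, 0.0, -1.0]]
contact_force: [0.4, 0.1, -0.8]
finger_gap: 0.0263
```

```bash
python3 - <<'E'
from h import *
f=snap("top","t3.png");print(findpan(f,(.599,-.072),.04)); print(get_state()["ee_pos"])
print(rows([.620,-.074,.237],down(0)))
E
```

```text
(np.float32(56.87045), (np.float64(0.599), np.float64(-0.07199999999999998)))
[0.5539016  0.36710155 0.23786746]
(array([-0.846, 11.119,  0.012]), array([-0.014, -0.11 ,  2.575]))
```

>>> send_rows(series=[{"tx": -0.85,"ty": 11.12,"tz": 0,"rx": 0,"ry": -0.11,"rz": 2.57,"fingers": 20},{"tx": -0.85,"ty": 11.12,"tz": 0,"rx": 0,"ry": -0.11,"rz": 2.57,"fingers": 20},{"tx": -0.85,"ty": 11.12,"tz": 0,"rx": 0,"ry": -0.11,"rz": 2.57,"fingers": 20},{"tx": -0.85,"ty": 11.12,"tz": 0,"rx": 0,"ry": -0.11,"rz": 2.57,"fingers": 20},{"tx": -0.85,"ty": 11.12,"tz": 0,"rx": 0,"ry": -0.11,"rz": 2.57,"fingers": 20},{"tx": -0.85,"ty": 11.12,"tz": 0,"rx": 0,"ry": -0.11,"rz": 2.57,"fingers": 20},{"tx": -0.85,"ty": 11.12,"tz": 0,"rx": 0,"ry": -0.11,"rz": 2.57,"fingers": 20},{"tx": -0.85,"ty": 11.12,"tz": 0,"rx": 0,"ry": -0.11,"rz": 2.57,"fingers": 20},{"tx": -0.85,"ty": 11.12,"tz": 0,"rx": 0,"ry": -0.11,"rz": 2.57,"fingers": 20},{"tx": -0.85,"ty": 11.12,"tz": 0,"rx": 0,"ry": -0.11,"rz": 2.57,"fingers": 20},{"tx": -0.85,"ty": 11.12,"tz": 0,"rx": 0,"ry": -0.11,"rz": 2.57,"fingers": 20},{"tx": -0.85,"ty": 11.12,"tz": 0,"rx": 0,"ry": -0.11,"rz": 2.57,"fingers": 20}])

```text
clock: 11.37
ee_pos: [0.6198, -0.0797, 0.2356]
eef_rot: [[1.0, -0.005, -0.002], [-0.005, -1.0, 0.0], [-0.002, -0.0, -1.0]]
contact_force: [1.5, 0.0, -1.0]
finger_gap: 0.0264
```

```bash
python3 - <<'E'
from h import *
f=wr();cv2.imwrite("pics/w9.png",f["color"]);print(f["st"]["ee_pos"])
print(rows([.620,-.074,.101],down(0)))
E
```

```text
[ 0.61977965 -0.07965815  0.2356439 ]
(array([ 0.019, -0.069,  3.37 ]), array([-0.018,  0.022, -0.041]))
```

View pics/w9.png

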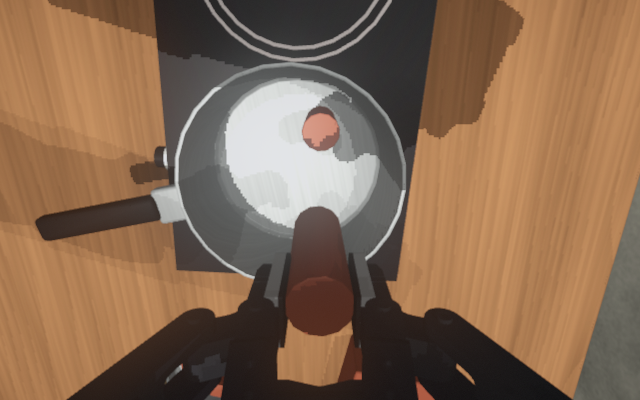

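>>> send_rows(series=[{"tx": 0.02,"ty": -0.07,"tz": 0.8,"rx": 0,"ry": 0,"rz": 0,"fingers": 20},{"tx": 0.02,"ty": -0.07,"tz": 1.6,"rx": 0,"ry": 0,"rz": 0,"fingers": 20},{"tx": 0.02,"ty": -0.07,"tz": 2.4,"rx": 0,"ry": 0,"rz": 0,"fingers": 20},{"tx": 0.02,"ty": -0.07,"tz": 3.0,"rx": 0,"ry": 0,"rz": 0,"fingers": 20},{"tx": 0.02,"ty": -0.07,"tz": 3.3,"rx": 0,"ry": 0,"rz": 0,"fingers": 20},{"tx": 0.02,"ty": -0.07,"tz": 3.36,"rx": 0,"ry": 0,"rz": 0,"fingers": 20},{"tx": 0.02,"ty": -0.07,"tz": 3.36,"rx": 0,"ry": 0,"rz": 0,"fingers": 20},{"tx": 0.02,"ty": -0.07,"tz": 3.36,"rx": 0,"ry": 0,"rz": 0,"fingers": 40},{"tx": 0.02,"ty": -0.07,"tz": 3.36,"rx": 0,"ry": 0,"rz": 0,"fingers": 40},{"tx": 0.02,"ty": -0.07,"tz": 3.36,"rx": 0,"ry": 0,"rz": 0,"fingers": 40},{"tx": 0.02,"ty": -0.07,"tz": 2.8,"rx": 0,"ry": 0,"rz": 0,"fingers": 40},{"tx": 0.02,"ty": -0.07,"tz": 2.0,"rx": 0,"ry": 0,"rz": 0,"fingers": 40}])

```text
clock: 12.42
ee_pos: [0.6187, -0.0736, 0.1542]
eef_rot: [[1.0, -0.004, -0.006], [-0.004, -1.0, 0.003], [-0.006, -0.003, -1.0]]
contact_force: [0.8, -1.4, 0.4]
finger_gap: 0.0396
```

```bash
python3 - <<'E'
from h import *
f=wr();cv2.imwrite("pics/w10.png",f["color"]);print(f["st"]["ee_pos"])
print(rows([.5010,.4085,.16],down(12.7)))
E
```

```text
[ 0.61866738 -0.0735854   0.15422757]
(array([ -3.071, -12.069,   0.072]), array([ 0.013, -0.052, -2.582]))
```

View pics/w10.png

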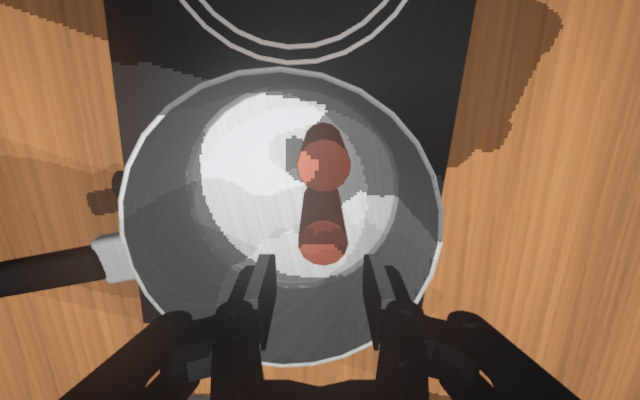

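>>> send_rows(series=[{"tx": -0.25,"ty": -1.0,"tz": -0.5,"rx": 0,"ry": -0.05,"rz": -2.58,"fingers": 52},{"tx": -0.5,"ty": -2.0,"tz": -0.5,"rx": 0,"ry": -0.05,"rz": -2.58,"fingers": 52},{"tx": -0.75,"ty": -3.0,"tz": -0.5,"rx": 0,"ry": -0.05,"rz": -2.58,"fingers": 52},{"tx": -1.0,"ty": -4.0,"tz": -0.5,"rx": 0,"ry": -0.05,"rz": -2.58,"fingers": 52},{"tx": -1.3,"ty": -5.0,"tz": -0.5,"rx": 0,"ry": -0.05,"rz": -2.58,"fingers": 52},{"tx": -1.55,"ty": -6.0,"tz": -0.5,"rx": 0,"ry": -0.05,"rz": -2.58,"fingers": 52},{"tx": -1.8,"ty": -7.0,"tz": -0.5,"rx": 0,"ry": -0.05,"rz": -2.58,"fingers": 52},{"tx": -2.05,"ty": -8.0,"tz": -0.5,"rx": 0,"ry": -0.05,"rz": -2.58,"fingers": 52},{"tx": -2.3,"ty": -9.0,"tz": -0.5,"rx": 0,"ry": -0.05,"rz": -2.58,"fingers": 52},{"tx": -2.55,"ty": -10.0,"tz": -0.4,"rx": 0,"ry": -0.05,"rz": -2.58,"fingers": 52},{"tx": -2.8,"ty": -11.0,"tz": -0.2,"rx": 0,"ry": -0.05,"rz": -2.58,"fingers": 52},{"tx": -3.07,"ty": -12.07,"tz": 0,"rx": 0,"ry": -0.05,"rz": -2.58,"fingers": 52}])

```text
clock: 13.47
ee_pos: [0.5025, 0.4048, 0.1655]
eef_rot: [[0.976, 0.22, 0.003], [0.22, -0.976, 0.0], [0.003, 0.0, -1.0]]
contact_force: [0.3, 0.2, -0.6]
finger_gap: 0.0519
```

```bash
python3 - <<'E'
from h import *
print(get_state()["ee_pos"]);print(rows([.501,.4085,.056],down(12.7)))
E
```

```text
[0.50249595 0.40481965 0.16552526]
(array([-0.025, -0.099,  2.738]), array([ 0.005, -0.035, -0.002]))
```

>>> send_rows(series=[{"tx": -0.02,"ty": -0.1,"tz": 0.6,"rx": 0,"ry": -0.03,"rz": 0,"fingers": 52},{"tx": -0.02,"ty": -0.1,"tz": 1.2,"rx": 0,"ry": -0.03,"rz": 0,"fingers": 52},{"tx": -0.02,"ty": -0.1,"tz": 1.8,"rx": 0,"ry": -0.03,"rz": 0,"fingers": 52},{"tx": -0.02,"ty": -0.1,"tz": 2.3,"rx": 0,"ry": -0.03,"rz": 0,"fingers": 52},{"tx": -0.02,"ty": -0.1,"tz": 2.65,"rx": 0,"ry": -0.03,"rz": 0,"fingers": 52},{"tx": -0.02,"ty": -0.1,"tz": 2.73,"rx": 0,"ry": -0.03,"rz": 0,"fingers": 52},{"tx": -0.02,"ty": -0.1,"tz": 2.73,"rx": 0,"ry": -0.03,"rz": 0,"fingers": 52}])

```text
clock: 14.05
ee_pos: [0.501, 0.4084, 0.0561]
eef_rot: [[0.976, 0.22, -0.0], [0.22, -0.976, -0.001], [-0.0, 0.001, -1.0]]
contact_force: [-0.2, 0.2, 0.4]
finger_gap: 0.0521
```

```bash
python3 - <<'E'
from h import *
f=wr();cv2.imwrite("pics/w11.png",f["color"]);print(f["st"]["ee_pos"])
E
```

```text
[0.50102835 0.40838727 0.05609334]
```

View pics/w11.png

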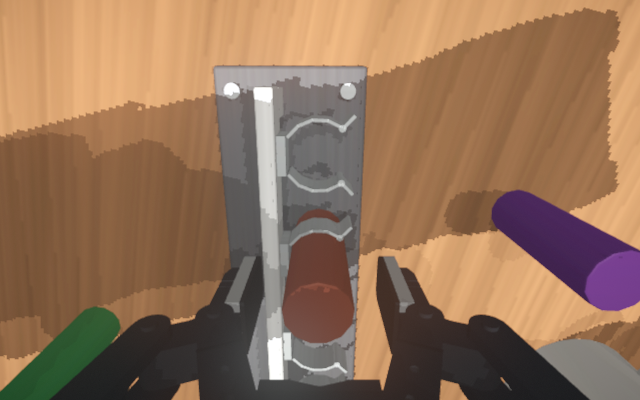

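>>> send_rows(series=[{"tx": 0,"ty": 0,"tz": 0,"rx": 0,"ry": 0,"rz": 0,"fingers": 20},{"tx": 0,"ty": 0,"tz": 0,"rx": 0,"ry": 0,"rz": 0,"fingers": 20},{"tx": 0,"ty": 0,"tz": 0,"rx": 0,"ry": 0,"rz": 0,"fingers": 20},{"tx": 0,"ty": 0,"tz": 0,"rx": 0,"ry": 0,"rz": 0,"fingers": 20},{"tx": 0,"ty": 0,"tz": 0,"rx": 0,"ry": 0,"rz": 0,"fingers": 20},{"tx": 0,"ty": 0,"tz": 0,"rx": 0,"ry": 0,"rz": 0,"fingers": 20}])

```text
clock: 14.6
ee_pos: [0.5021, 0.4091, 0.0596]
eef_rot: [[0.976, 0.22, 0.003], [0.22, -0.976, 0.001], [0.003, -0.001, -1.0]]
contact_force: [-4.3, -2.6, 8.8]
finger_gap: 0.0265
```

>>> send_rows(series=[{"tx": 0.08,"ty": 0,"tz": 0,"rx": 0,"ry": 0,"rz": 0,"fingers": 20},{"tx": 0.16,"ty": 0,"tz": 0,"rx": 0,"ry": 0,"rz": 0,"fingers": 20},{"tx": 0.24,"ty": 0,"tz": 0,"rx": 0,"ry": 0,"rz": 0,"fingers": 20},{"tx": 0.32,"ty": 0,"tz": 0,"rx": 0,"ry": 0,"rz": 0,"fingers": 20},{"tx": 0.4,"ty": 0,"tz": 0,"rx": 0,"ry": 0,"rz": 0,"fingers": 20},{"tx": 0.5,"ty": 0,"tz": 0,"rx": 0,"ry": 0,"rz": 0,"fingers": 20},{"tx": 0.6,"ty": 0,"tz": 0,"rx": 0,"ry": 0,"rz": 0,"fingers": 20},{"tx": 0.7,"ty": 0,"tz": 0,"rx": 0,"ry": 0,"rz": 0,"fingers": 20},{"tx": 0.8,"ty": 0,"tz": 0,"rx": 0,"ry": 0,"rz": 0,"fingers": 20},{"tx": 0.9,"ty": 0,"tz": 0,"rx": 0,"ry": 0,"rz": 0,"fingers": 20},{"tx": 0.9,"ty": 0,"tz": 0,"rx": 0,"ry": 0,"rz": 0,"fingers": 20}])

```text
clock: 15.52
ee_pos: [0.5381, 0.4171, 0.0598]
eef_rot: [[0.976, 0.219, 0.003], [0.219, -0.976, 0.001], [0.004, -0.001, -1.0]]
contact_force: [0.8, 0.6, -1.1]
finger_gap: 0.0263
```

```bash
python3 - <<'E'
from h import *
f=wr();cv2.imwrite("pics/w12.png",f["color"]);print(f["st"]["ee_pos"])
E
```

```text
[0.53810025 0.41710753 0.05980885]
```

View pics/w12.png

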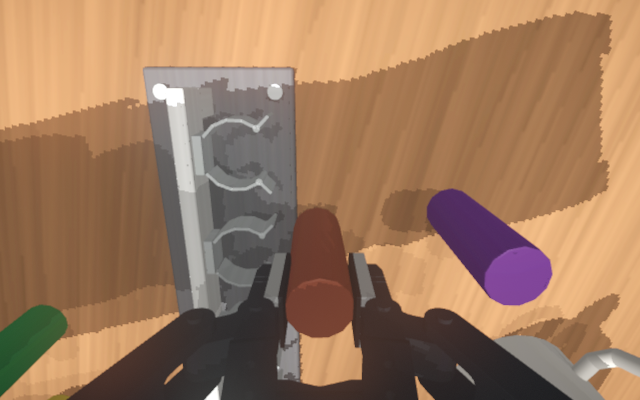

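>>> send_rows(series=[{"tx": 0,"ty": 0,"tz": -0.8,"rx": 0,"ry": 0,"rz": 0,"fingers": 20},{"tx": 0,"ty": 0,"tz": -1.6,"rx": 0,"ry": 0,"rz": 0,"fingers": 20},{"tx": 0,"ty": 0,"tz": -2.4,"rx": 0,"ry": 0,"rz": 0,"fingers": 20},{"tx": 0,"ty": 0,"tz": -3.2,"rx": 0,"ry": 0,"rz": 0,"fingers": 20},{"tx": 0,"ty": 0,"tz": -4.0,"rx": 0,"ry": 0,"rz": 0,"fingers": 20},{"tx": 0,"ty": 0,"tz": -4.3,"rx": 0,"ry": 0,"rz": 0,"fingers": 20}])

```text
clock: 16.07
ee_pos: [0.5382, 0.4175, 0.2375]
eef_rot: [[0.976, 0.22, 0.008], [0.22, -0.976, 0.004], [0.009, -0.002, -1.0]]
contact_force: [0.3, -0.2, -0.1]
finger_gap: 0.0263
```

```bash
python3 - <<'E'
from h import *
f=snap("top","t4.png");print(findpan(f,(.599,-.072),.04)); print(get_state()["ee_pos"])
print(rows([.618,-.116,.237],down(0)))
E
```

```text
(np.float32(56.801476), (np.float64(0.599), np.float64(-0.07199999999999998)))
[0.53858981 0.41766882 0.23826245]
(array([-9.9200e-01,  1.3452e+01, -1.3000e-02]), array([-0.042, -0.116,  2.536]))
```

>>> send_rows(series=[{"tx": -0.99,"ty": 13.45,"tz": 0,"rx": -0.04,"ry": -0.12,"rz": 2.54,"fingers": 20},{"tx": -0.99,"ty": 13.45,"tz": 0,"rx": -0.04,"ry": -0.12,"rz": 2.54,"fingers": 20},{"tx": -0.99,"ty": 13.45,"tz": 0,"rx": -0.04,"ry": -0.12,"rz": 2.54,"fingers": 20},{"tx": -0.99,"ty": 13.45,"tz": 0,"rx": -0.04,"ry": -0.12,"rz": 2.54,"fingers": 20},{"tx": -0.99,"ty": 13.45,"tz": 0,"rx": -0.04,"ry": -0.12,"rz": 2.54,"fingers": 20},{"tx": -0.99,"ty": 13.45,"tz": 0,"rx": -0.04,"ry": -0.12,"rz": 2.54,"fingers": 20},{"tx": -0.99,"ty": 13.45,"tz": 0,"rx": -0.04,"ry": -0.12,"rz": 2.54,"fingers": 20},{"tx": -0.99,"ty": 13.45,"tz": 0,"rx": -0.04,"ry": -0.12,"rz": 2.54,"fingers": 20},{"tx": -0.99,"ty": 13.45,"tz": 0,"rx": -0.04,"ry": -0.12,"rz": 2.54,"fingers": 20},{"tx": -0.99,"ty": 13.45,"tz": 0,"rx": -0.04,"ry": -0.12,"rz": 2.54,"fingers": 20},{"tx": -0.99,"ty": 13.45,"tz": 0,"rx": -0.04,"ry": -0.12,"rz": 2.54,"fingers": 20},{"tx": -0.99,"ty": 13.45,"tz": 0,"rx": -0.04,"ry": -0.12,"rz": 2.54,"fingers": 20}])

```text
clock: 17.12
ee_pos: [0.6118, -0.0794, 0.2351]
eef_rot: [[1.0, -0.0, -0.001], [-0.0, -1.0, 0.001], [-0.001, -0.001, -1.0]]
contact_force: [1.4, 0.2, -0.8]
finger_gap: 0.0258
```

```bash
python3 - <<'E'
from h import *
f=wr();cv2.imwrite("pics/w13.png",f["color"]);print(f["st"]["ee_pos"])
print(rows([.618,-.116,.237],down(0)))
E
```

```text
[ 0.61176564 -0.07935793  0.23507511]
(array([ 0.14 ,  0.731, -0.063]), array([ 0.032,  0.013, -0.061]))
```

View pics/w13.png

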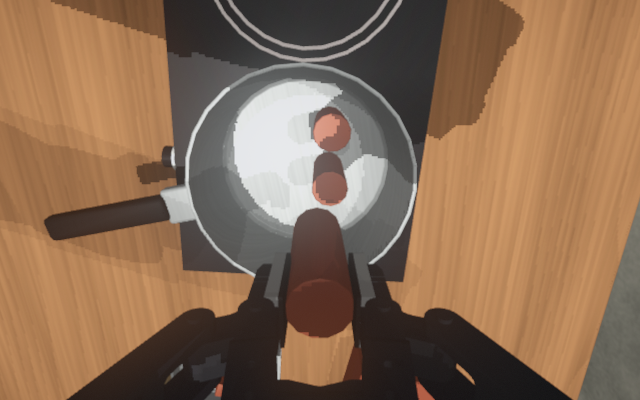

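>>> send_rows(series=[{"tx": 0.14,"ty": 0.73,"tz": 0,"rx": 0,"ry": 0,"rz": 0,"fingers": 20},{"tx": 0.14,"ty": 0.73,"tz": 0,"rx": 0,"ry": 0,"rz": 0,"fingers": 20},{"tx": 0.14,"ty": 0.73,"tz": 0.8,"rx": 0,"ry": 0,"rz": 0,"fingers": 20},{"tx": 0.14,"ty": 0.73,"tz": 1.6,"rx": 0,"ry": 0,"rz": 0,"fingers": 20},{"tx": 0.14,"ty": 0.73,"tz": 2.4,"rx": 0,"ry": 0,"rz": 0,"fingers": 20},{"tx": 0.14,"ty": 0.73,"tz": 3.0,"rx": 0,"ry": 0,"rz": 0,"fingers": 20},{"tx": 0.14,"ty": 0.73,"tz": 3.3,"rx": 0,"ry": 0,"rz": 0,"fingers": 20},{"tx": 0.14,"ty": 0.73,"tz": 3.35,"rx": 0,"ry": 0,"rz": 0,"fingers": 20},{"tx": 0.14,"ty": 0.73,"tz": 3.35,"rx": 0,"ry": 0,"rz": 0,"fingers": 40},{"tx": 0.14,"ty": 0.73,"tz": 3.35,"rx": 0,"ry": 0,"rz": 0,"fingers": 40},{"tx": 0.14,"ty": 0.73,"tz": 3.35,"rx": 0,"ry": 0,"rz": 0,"fingers": 40},{"tx": 0.14,"ty": 0.73,"tz": 2.8,"rx": 0,"ry": 0,"rz": 0,"fingers": 40}])

```text
clock: 18.17
ee_pos: [0.6166, -0.1158, 0.1203]
eef_rot: [[1.0, -0.005, -0.005], [-0.005, -1.0, -0.001], [-0.005, 0.001, -1.0]]
contact_force: [-0.3, 0.4, -1.5]
finger_gap: 0.0399
```

```bash
python3 - <<'E'
from h import *
print(get_state()["ee_pos"])
# tray pose from earlier corners
P=dict(pp=(.5617,-.3201),pm=(.5549,-.4149),mp=(.4223,-.3147),mm=(.4165,-.404))
a={k:np.array(v) for k,v in P.items()}
print(sum(a.values())/4); d=(a['pp']+a['pm']-a['mp']-a['mm']);print(np.degrees(np.arctan2(d[1],d[0])))
d=(a['pp']+a['mp']-a['mm']-a['pm']);print(np.degrees(np.arctan2(d[1],d[0]))-90)
print(rows([.45,-.37,.24],down(0)))
E
```

```text
[ 0.61662042 -0.11577937  0.12027269]
[ 0.48885  -0.363425]
-3.357997297381251
-3.9152784778647884
(array([-4.145,  6.382, -2.966]), array([ 0.016,  0.052, -0.062]))
```

>>> send_rows(series=[{"tx": 0,"ty": 0,"tz": -1,"rx": 0,"ry": 0,"rz": 0,"fingers": 40},{"tx": 0,"ty": 0,"tz": -2,"rx": 0,"ry": 0,"rz": 0,"fingers": 40},{"tx": 0,"ty": 0,"tz": -2.9,"rx": 0,"ry": 0,"rz": 0.5,"fingers": 60},{"tx": -0.6,"ty": 0.8,"tz": -3,"rx": 0,"ry": 0,"rz": 0.7,"fingers": 60},{"tx": -1.1,"ty": 1.6,"tz": -3,"rx": 0,"ry": 0,"rz": 0.7,"fingers": 60},{"tx": -1.6,"ty": 2.4,"tz": -3,"rx": 0,"ry": 0,"rz": 0.7,"fingers": 60},{"tx": -2.1,"ty": 3.2,"tz": -3,"rx": 0,"ry": 0,"rz": 0.7,"fingers": 60},{"tx": -2.6,"ty": 4,"tz": -3,"rx": 0,"ry": 0,"rz": 0.7,"fingers": 60},{"tx": -3.1,"ty": 4.8,"tz": -3,"rx": 0,"ry": 0,"rz": 0.7,"fingers": 60},{"tx": -3.6,"ty": 5.6,"tz": -3,"rx": 0,"ry": 0,"rz": 0.7,"fingers": 60},{"tx": -4.15,"ty": 6.4,"tz": -3,"rx": 0,"ry": 0,"rz": 0.7,"fingers": 60},{"tx": -4.15,"ty": 6.4,"tz": -3,"rx": 0,"ry": 0,"rz": 0.7,"fingers": 60}])

```text
clock: 19.17
ee_pos: [0.4466, -0.3762, 0.2429]
eef_rot: [[0.997, -0.072, -0.004], [-0.072, -0.997, -0.005], [-0.004, 0.005, -1.0]]
contact_force: [0.5, 0.2, 0.1]
finger_gap: 0.0602
```

```bash
python3 - <<'E'
from h import *
f=wr();cv2.imwrite("pics/w14.png",f["color"]);print(f["st"]["ee_pos"])
g=snap("top","t5.png");print(findpan(g,(.599,-.072),.04))
E
```

```text
[ 0.44660889 -0.37623717  0.24286468]
(np.float32(57.971783), (np.float64(0.599), np.float64(-0.07299999999999998)))
```

View pics/w14.png

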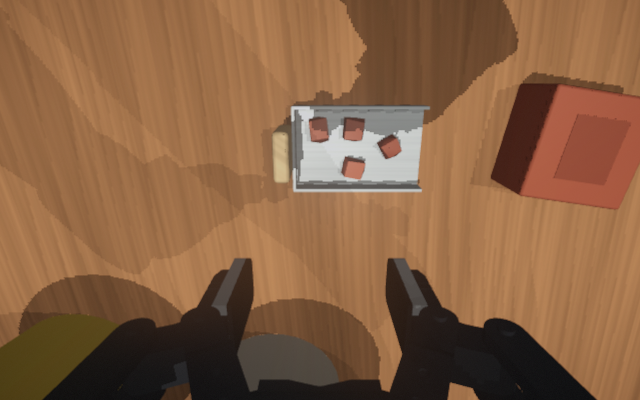

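View pics/t5.png

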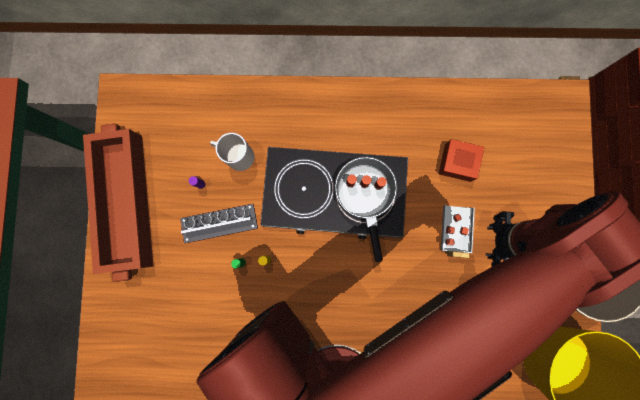

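```bash
python3 - <<'E'
from h import *
f=wr()
b=[pz(f,*p,.062)[:2] for p in [(275,132),(289,132),(290,182),(275,182)]];b=np.array(b);print(b,b.mean(0))
d=b[3]+b[2]-b[0]-b[1];print("yaw by block",np.degrees(np.arctan2(d[1],d[0]))+90)
w=np.array([pz(f,*p,.026)[:2] for p in [(292,106),(429,106),(421,190),(294,190)]]);print(w)
for i,j in((0,1),(3,2)):
    d=w[j]-w[i];print(np.degrees(np.arctan2(d[1],d[0])),np.linalg.norm(d))
cv2.imwrite("pics/w14z.png",cv2.resize(f["color"][90:210,250:450],None,fx=4,fy=4,interpolation=cv2.INTER_CUBIC))
E
```

```text
[[ 0.40984556 -0.33171562]
 [ 0.42273958 -0.33259424]
 [ 0.41908703 -0.38036786]
 [ 0.40460449 -0.37938795]] [ 0.41406916 -0.35601642]
yaw by block -5.3234288827325855
[[ 0.42468382 -0.31181767]
 [ 0.56141893 -0.32116685]
 [ 0.55572442 -0.40890288]
 [ 0.41860624 -0.39963642]]
-3.9114762505270106 0.1370543528187102
-3.8661781687326715 0.13743093796808886
```

View pics/w14z.png

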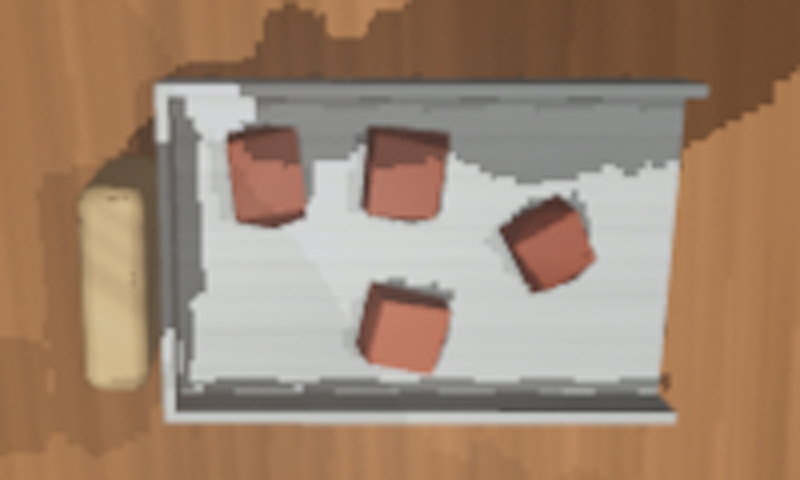

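```bash
python3 - <<'E'
from h import *
print(rows([.414,-.356,.11],down(-3.9)));print(rows([.414,-.356,.030],down(-3.9)))
E
```

```text
(array([-0.911, -0.33 ,  3.32 ]), array([0.033, 0.034, 0.005]))
(array([-0.905, -0.335,  5.32 ]), array([0.033, 0.034, 0.005]))
```

>>> send_rows(series=[{"tx": -0.5,"ty": -0.2,"tz": 0.8,"rx": 0.03,"ry": 0.03,"rz": 0,"fingers": 38},{"tx": -0.91,"ty": -0.33,"tz": 1.6,"rx": 0.03,"ry": 0.03,"rz": 0,"fingers": 38},{"tx": -0.91,"ty": -0.33,"tz": 2.4,"rx": 0.03,"ry": 0.03,"rz": 0,"fingers": 38},{"tx": -0.91,"ty": -0.33,"tz": 3.2,"rx": 0.03,"ry": 0.03,"rz": 0,"fingers": 38},{"tx": -0.91,"ty": -0.33,"tz": 3.3,"rx": 0.03,"ry": 0.03,"rz": 0,"fingers": 38},{"tx": -0.91,"ty": -0.33,"tz": 3.3,"rx": 0.03,"ry": 0.03,"rz": 0,"fingers": 38}])

```text
clock: 19.82
ee_pos: [0.4141, -0.3541, 0.1099]
eef_rot: [[0.998, -0.066, -0.002], [-0.066, -0.998, 0.002], [-0.002, -0.002, -1.0]]
contact_force: [0.7, -0.3, 0.2]
finger_gap: 0.0382
```

```bash
python3 - <<'E'
from h import *
f=wr();cv2.imwrite("pics/w15.png",f["color"]);print(f["st"]["ee_pos"])
print(rows([.414,-.356,.030],down(-3.9)))
E
```

```text
[ 0.41408105 -0.35410667  0.10987941]
(array([-0.019,  0.016,  2.05 ]), array([0.005, 0.001, 0.022]))
```

View pics/w15.png

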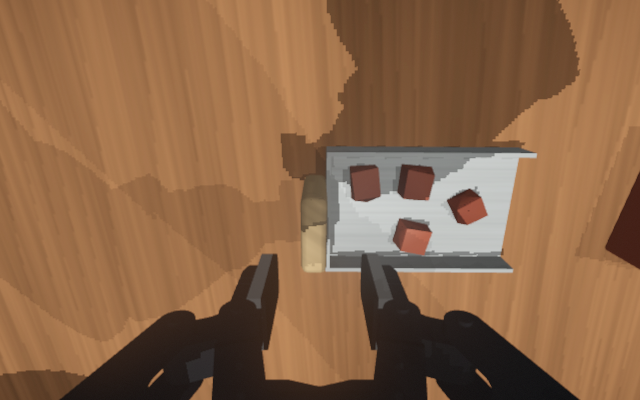

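>>> send_rows(series=[{"tx": -0.05,"ty": 0.02,"tz": 0.5,"rx": 0,"ry": 0,"rz": 0,"fingers": 38},{"tx": -0.05,"ty": 0.02,"tz": 1.0,"rx": 0,"ry": 0,"rz": 0,"fingers": 38},{"tx": -0.05,"ty": 0.02,"tz": 1.4,"rx": 0,"ry": 0,"rz": 0,"fingers": 38},{"tx": -0.05,"ty": 0.02,"tz": 1.7,"rx": 0,"ry": 0,"rz": 0,"fingers": 38},{"tx": -0.05,"ty": 0.02,"tz": 1.95,"rx": 0,"ry": 0,"rz": 0,"fingers": 38},{"tx": -0.05,"ty": 0.02,"tz": 2.02,"rx": 0,"ry": 0,"rz": 0,"fingers": 38},{"tx": -0.05,"ty": 0.02,"tz": 2.02,"rx": 0,"ry": 0,"rz": 0,"fingers": 38}])

```text
clock: 20.45
ee_pos: [0.413, -0.3562, 0.0315]
eef_rot: [[0.998, -0.066, -0.0], [-0.066, -0.998, -0.001], [-0.0, 0.001, -1.0]]
contact_force: [0.9, 0.3, -1.2]
finger_gap: 0.0384
```

```bash
python3 - <<'E'
from h import *
f=wr();cv2.imwrite("pics/w16.png",f["color"]);print(f["st"]["ee_pos"])
E
```

```text
[ 0.41299877 -0.35619126  0.03153535]
```

View pics/w16.png

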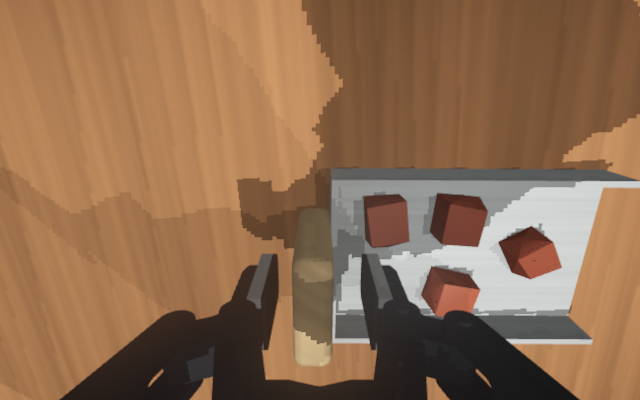

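>>> send_rows(series=[{"tx": -0.04,"ty": 0,"tz": 0.05,"rx": 0,"ry": 0,"rz": 0,"fingers": 38},{"tx": -0.04,"ty": 0,"tz": 0.05,"rx": 0,"ry": 0,"rz": 0,"fingers": 8},{"tx": -0.04,"ty": 0,"tz": 0.05,"rx": 0,"ry": 0,"rz": 0,"fingers": 8},{"tx": -0.04,"ty": 0,"tz": 0.05,"rx": 0,"ry": 0,"rz": 0,"fingers": 8},{"tx": -0.04,"ty": 0,"tz": 0.05,"rx": 0,"ry": 0,"rz": 0,"fingers": 8},{"tx": -0.04,"ty": 0,"tz": 0.05,"rx": 0,"ry": 0,"rz": 0,"fingers": 8},{"tx": -0.04,"ty": 0,"tz": 0.05,"rx": 0,"ry": 0,"rz": 0,"fingers": 8},{"tx": -0.04,"ty": 0,"tz": 0.05,"rx": 0,"ry": 0,"rz": 0,"fingers": 8}], grip_force=115)

```text
clock: 21.17
ee_pos: [0.4117, -0.3569, 0.0311]
eef_rot: [[0.998, -0.066, 0.001], [-0.066, -0.998, -0.002], [0.001, 0.002, -1.0]]
contact_force: [-2.7, 1.2, 6.2]
finger_gap: 0.0143
```

>>> send_rows(series=[{"tx": 0,"ty": 0,"tz": -0.1,"rx": 0,"ry": 0,"rz": 0,"fingers": 8},{"tx": 0,"ty": 0,"tz": -0.3,"rx": 0,"ry": 0,"rz": 0,"fingers": 8},{"tx": 0,"ty": 0,"tz": -0.6,"rx": 0,"ry": 0,"rz": 0,"fingers": 8},{"tx": 0,"ty": 0,"tz": -1.0,"rx": 0,"ry": 0,"rz": 0,"fingers": 8},{"tx": 0,"ty": 0,"tz": -1.4,"rx": 0,"ry": 0,"rz": 0,"fingers": 8},{"tx": 0,"ty": 0,"tz": -1.8,"rx": 0,"ry": 0,"rz": 0,"fingers": 8},{"tx": 0,"ty": 0,"tz": -2.2,"rx": 0,"ry": 0,"rz": 0,"fingers": 8},{"tx": 0,"ty": 0,"tz": -2.6,"rx": 0,"ry": 0,"rz": 0,"fingers": 8},{"tx": 0,"ty": 0,"tz": -3.0,"rx": 0,"ry": 0,"rz": 0,"fingers": 8},{"tx": 0,"ty": 0,"tz": -3.4,"rx": 0,"ry": 0,"rz": 0,"fingers": 8},{"tx": 0,"ty": 0,"tz": -3.7,"rx": 0,"ry": 0,"rz": 0,"fingers": 8},{"tx": 0,"ty": 0,"tz": -3.9,"rx": 0,"ry": 0,"rz": 0,"fingers": 8}])

```text
clock: 22.17
ee_pos: [0.4119, -0.3569, 0.1893]
eef_rot: [[0.998, -0.066, 0.002], [-0.066, -0.998, -0.004], [0.002, 0.004, -1.0]]
contact_force: [0.4, -0.5, -3.3]
finger_gap: 0.0143
```

```bash
python3 - <<'E'
from h import *
f=wr();cv2.imwrite("pics/w17.png",f["color"]);print(f["st"]["ee_pos"],f["st"]["contact_force"])
snap("scene","s17.png")
E
```

```text
[ 0.41187298 -0.35693224  0.18931877] [ 0.43955956 -0.50443595 -3.25992691]
```

View pics/w17.png

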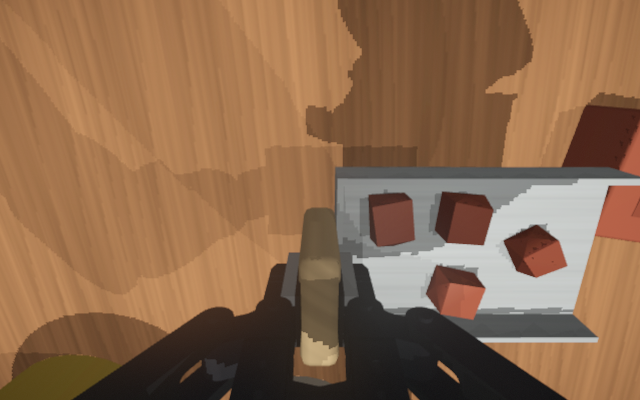

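View pics/s17.png

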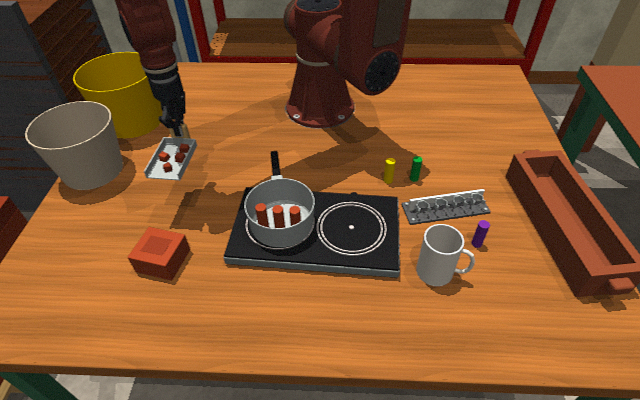

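>>> send_rows(series=[{"tx": 0.05,"ty": -0.04,"tz": 0,"rx": 0,"ry": 0,"rz": -0.25,"fingers": 8},{"tx": 0.15,"ty": -0.12,"tz": 0,"rx": 0,"ry": 0,"rz": -0.75,"fingers": 8},{"tx": 0.3,"ty": -0.25,"tz": 0,"rx": 0,"ry": 0,"rz": -1.5,"fingers": 8},{"tx": 0.48,"ty": -0.4,"tz": 0,"rx": 0,"ry": 0,"rz": -2.4,"fingers": 8},{"tx": 0.66,"ty": -0.55,"tz": 0,"rx": 0,"ry": 0,"rz": -3.3,"fingers": 8},{"tx": 0.84,"ty": -0.7,"tz": 0,"rx": 0,"ry": 0,"rz": -4.2,"fingers": 8},{"tx": 1.02,"ty": -0.85,"tz": 0,"rx": 0,"ry": 0,"rz": -5.1,"fingers": 8},{"tx": 1.2,"ty": -1.0,"tz": 0,"rx": 0,"ry": 0,"rz": -6.0,"fingers": 8},{"tx": 1.38,"ty": -1.15,"tz": 0,"rx": 0,"ry": 0,"rz": -6.9,"fingers": 8},{"tx": 1.56,"ty": -1.3,"tz": 0,"rx": 0,"ry": 0,"rz": -7.8,"fingers": 8},{"tx": 1.72,"ty": -1.43,"tz": 0,"rx": 0,"ry": 0,"rz": -8.6,"fingers": 8},{"tx": 1.85,"ty": -1.55,"tz": 0,"rx": 0,"ry": 0,"rz": -9.2,"fingers": 8}])

```text
clock: 23.27
ee_pos: [0.4901, -0.2993, 0.1874]
eef_rot: [[0.737, 0.676, 0.001], [0.676, -0.737, -0.003], [-0.001, 0.003, -1.0]]
contact_force: [-0.4, 0.6, -3.7]
finger_gap: 0.0142
```

```bash
python3 - <<'E'
from h import *
s=get_state();print(s["ee_pos"],s["joints"]);print(rows([.57,-.243,.189],down(90)))
g=snap("top","t6.png");print(findpan(g,(.599,-.072),.04))
E
```

```text
[ 0.49012902 -0.29932539  0.18740116] [-44.40536259   1.03457506  -4.09962933  84.71564789  -0.09107858
   3.08461445]
(array([ 2.423,  0.311, -0.043]), array([ 0.022,  0.028, -9.498]))
(np.float32(50.61999), (np.float64(0.6), np.float64(-0.07199999999999998)))
```

View pics/t6.png

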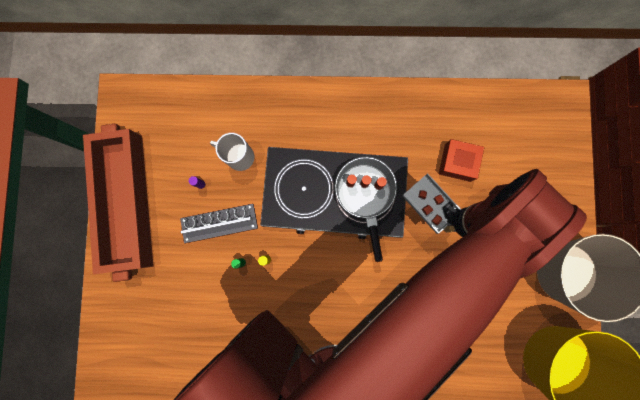

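>>> send_rows(series=[{"tx": 0.06,"ty": 0.01,"tz": 0,"rx": 0,"ry": 0,"rz": -0.25,"fingers": 8},{"tx": 0.2,"ty": 0.03,"tz": 0,"rx": 0,"ry": 0,"rz": -0.75,"fingers": 8},{"tx": 0.4,"ty": 0.05,"tz": 0,"rx": 0,"ry": 0,"rz": -1.5,"fingers": 8},{"tx": 0.63,"ty": 0.08,"tz": 0,"rx": 0,"ry": 0,"rz": -2.4,"fingers": 8},{"tx": 0.86,"ty": 0.11,"tz": 0,"rx": 0,"ry": 0,"rz": -3.3,"fingers": 8},{"tx": 1.09,"ty": 0.14,"tz": 0,"rx": 0,"ry": 0,"rz": -4.2,"fingers": 8},{"tx": 1.32,"ty": 0.17,"tz": 0,"rx": 0,"ry": 0,"rz": -5.1,"fingers": 8},{"tx": 1.55,"ty": 0.2,"tz": 0,"rx": 0,"ry": 0,"rz": -6.0,"fingers": 8},{"tx": 1.78,"ty": 0.23,"tz": 0,"rx": 0,"ry": 0,"rz": -6.9,"fingers": 8},{"tx": 2.01,"ty": 0.26,"tz": 0,"rx": 0,"ry": 0,"rz": -7.8,"fingers": 8},{"tx": 2.2,"ty": 0.29,"tz": 0,"rx": 0,"ry": 0,"rz": -8.6,"fingers": 8},{"tx": 2.35,"ty": 0.31,"tz": 0,"rx": 0,"ry": 0,"rz": -9.2,"fingers": 8}])

```text
clock: 24.32
ee_pos: [0.5684, -0.2435, 0.1865]
eef_rot: [[0.019, 1.0, 0.0], [1.0, -0.019, -0.002], [-0.002, 0.0, -1.0]]
contact_force: [0.5, -0.5, -3.6]
finger_gap: 0.0146
```

```bash
python3 - <<'E'
from h import *
s=get_state();print(s["ee_pos"],s["joints"]);print(rows([.57,-.243,.189],down(90)))
f=wr();cv2.imwrite("pics/w18.png",f["color"])
snap("scene","s18.png")
g=grab_frame("top");print(findpan(g,(.599,-.072),.04))
# tray edge in wrist: where do we predict edge corners
R=s["eef_rot"];
for t in [(-.078+.148,.045,.0),(-.078+.148,-.045,0)]:
    # tray frame: x=tool x, y=-tool y, z=-tool z; TCP at (-.078,0,.031)
    d=np.array(t)-np.array([-.078,0,.031]); p=s["ee_pos"]+R@np.array([d[0],-d[1],-d[2]]);print(p,proj(f,p))
E
```

```text
[ 0.56840495 -0.24353301  0.18651363] [-3.52538330e+01  8.82746131e+00  4.00980465e+00  8.51007678e+01
 -7.30199330e-02 -3.41691130e+01]
(array([ 0.014,  0.04 , -0.062]), array([ 0.005,  0.021, -0.217]))
(np.float32(40.506287), (np.float64(0.599), np.float64(-0.07199999999999998)))
[ 0.52622821 -0.09476562  0.15521848] [610.59032116 161.84412325]
[ 0.61621207 -0.09646943  0.15526008] [569.73818532 311.06489058]
```

View pics/w18.png

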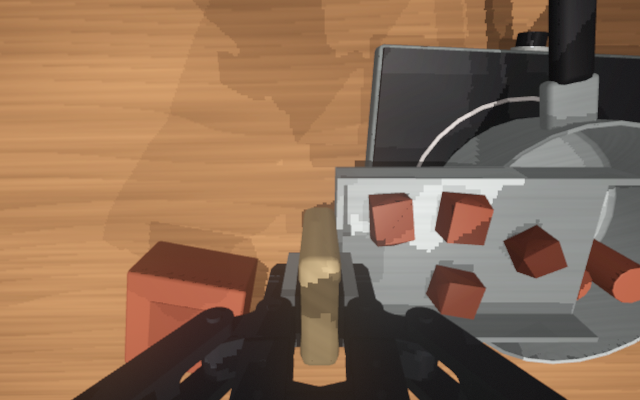

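View pics/s18.png

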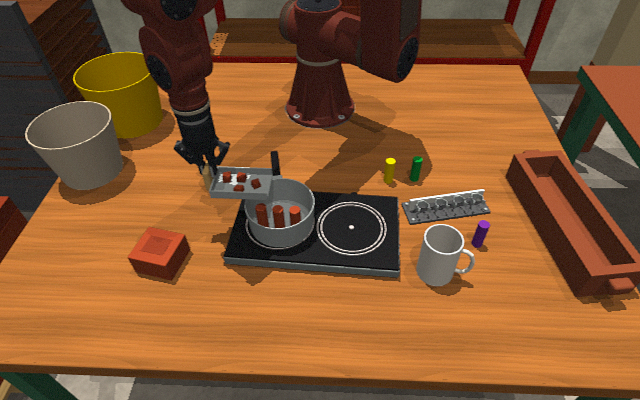

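```bash
cat >> h.py <<'E'
def tilt(th0,ths,drop):
    """world-vertical drop; th0 current tilt, list of target tilts; tool-frame rows"""
    e=np.array([.148,0,.031])
    out=[]
    for th,d in zip(ths,drop):
        R=cv2.Rodrigues(np.array([0,-np.radians(th-th0),0]))[0]
        dw=np.array([d*np.sin(-np.radians(th0))*-1*-1,0,d*np.cos(np.radians(th0))])
        dw=get_state()["eef_rot"].T@np.array([0,0,-d])
        out.append(((e+dw-R@e)/.04,-(th-th0)/5))
    for (t,r) in out: print(t.round(2),round(r,2))
E
python3 - <<'E'
from h import *
tilt(0,[1,3,5.5,8,10.5,13,15.5,18,20.5,23,25,26],np.linspace(.001,.012,12))
E
```

```text
[ 0.01 -0.   -0.04] -0.2
[ 0.05 -0.   -0.14] -0.6
[ 0.09 -0.   -0.28] -1.1
[ 0.14 -0.   -0.41] -1.6
[ 0.2  -0.   -0.54] -2.1
[ 0.27 -0.   -0.66] -2.6
[ 0.34 -0.   -0.79] -3.1
[ 0.42 -0.   -0.91] -3.6
[ 0.51 -0.   -1.02] -4.1
[ 0.6  -0.   -1.13] -4.6
[ 0.67 -0.   -1.22] -5.0
[ 0.71 -0.   -1.24] -5.2
```

>>> send_rows(series=[{"tx": 0.01,"ty": 0,"tz": -0.04,"rx": 0,"ry": -0.2,"rz": 0,"fingers": 8},{"tx": 0.05,"ty": 0,"tz": -0.14,"rx": 0,"ry": -0.6,"rz": 0,"fingers": 8},{"tx": 0.09,"ty": 0,"tz": -0.28,"rx": 0,"ry": -1.1,"rz": 0,"fingers": 8},{"tx": 0.14,"ty": 0,"tz": -0.41,"rx": 0,"ry": -1.6,"rz": 0,"fingers": 8},{"tx": 0.2,"ty": 0,"tz": -0.54,"rx": 0,"ry": -2.1,"rz": 0,"fingers": 8},{"tx": 0.27,"ty": 0,"tz": -0.66,"rx": 0,"ry": -2.6,"rz": 0,"fingers": 8},{"tx": 0.34,"ty": 0,"tz": -0.79,"rx": 0,"ry": -3.1,"rz": 0,"fingers": 8},{"tx": 0.42,"ty": 0,"tz": -0.91,"rx": 0,"ry": -3.6,"rz": 0,"fingers": 8},{"tx": 0.51,"ty": 0,"tz": -1.02,"rx": 0,"ry": -4.1,"rz": 0,"fingers": 8},{"tx": 0.6,"ty": 0,"tz": -1.13,"rx": 0,"ry": -4.6,"rz": 0,"fingers": 8},{"tx": 0.67,"ty": 0,"tz": -1.22,"rx": 0,"ry": -5.0,"rz": 0,"fingers": 8},{"tx": 0.71,"ty": 0,"tz": -1.24,"rx": 0,"ry": -5.2,"rz": 0,"fingers": 8}])

```text
clock: 25.47
ee_pos: [0.5685, -0.2146, 0.2367]
eef_rot: [[0.023, 1.0, -0.009], [0.897, -0.024, -0.442], [-0.442, 0.002, -0.897]]
contact_force: [-0.6, 0.0, -3.4]
finger_gap: 0.0144
```

```bash
python3 - <<'E'
from h import *
s=get_state();R=s["eef_rot"];print(s["joints"],s["finger_gap"])
print("edge",s["ee_pos"]+R@np.array([.148,0,.031]));th=np.degrees(np.arcsin(-R[2,0]));print(th)
f=wr();cv2.imwrite("pics/w19.png",f["color"])
tilt(th,[27,29,32,35,38,41,44,47,50,53,56,59],np.zeros(12))
E
```

```text
[-21.00711806  -2.16904507  -5.60926948  77.08617967 -24.57116792
 -21.65226126] 0.01439349173283364
edge [ 0.57160851 -0.09557363  0.1434444 ]
26.22786285459792
[ 0.01  0.   -0.05] -0.15
[ 0.04  0.   -0.18] -0.55
[ 0.1   0.   -0.37] -1.15
[ 0.16  0.   -0.56] -1.75
[ 0.24  0.   -0.74] -2.35
[ 0.32  0.   -0.92] -2.95
[ 0.41  0.   -1.09] -3.55
[ 0.52  0.   -1.26] -4.15
[ 0.63  0.   -1.43] -4.75
[ 0.75  0.   -1.58] -5.35
[ 0.87  0.   -1.73] -5.95
[ 1.01  0.   -1.88] -6.55
```

View pics/w19.png

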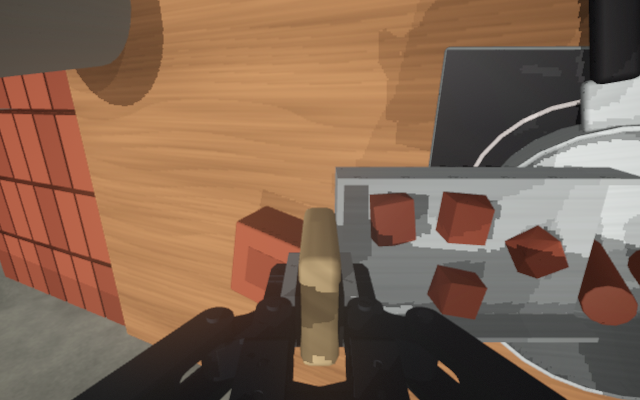

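>>> send_rows(series=[{"tx": 0.01,"ty": 0,"tz": -0.05,"rx": 0,"ry": -0.15,"rz": 0,"fingers": 8},{"tx": 0.04,"ty": 0,"tz": -0.18,"rx": 0,"ry": -0.55,"rz": 0,"fingers": 8},{"tx": 0.1,"ty": 0,"tz": -0.37,"rx": 0,"ry": -1.15,"rz": 0,"fingers": 8},{"tx": 0.16,"ty": 0,"tz": -0.56,"rx": 0,"ry": -1.75,"rz": 0,"fingers": 8},{"tx": 0.24,"ty": 0,"tz": -0.74,"rx": 0,"ry": -2.35,"rz": 0,"fingers": 8},{"tx": 0.32,"ty": 0,"tz": -0.92,"rx": 0,"ry": -2.95,"rz": 0,"fingers": 8},{"tx": 0.41,"ty": 0,"tz": -1.09,"rx": 0,"ry": -3.55,"rz": 0,"fingers": 8},{"tx": 0.52,"ty": 0,"tz": -1.26,"rx": 0,"ry": -4.15,"rz": 0,"fingers": 8},{"tx": 0.63,"ty": 0,"tz": -1.43,"rx": 0,"ry": -4.75,"rz": 0,"fingers": 8},{"tx": 0.75,"ty": 0,"tz": -1.58,"rx": 0,"ry": -5.35,"rz": 0,"fingers": 8},{"tx": 0.87,"ty": 0,"tz": -1.73,"rx": 0,"ry": -5.95,"rz": 0,"fingers": 8},{"tx": 1.01,"ty": 0,"tz": -1.88,"rx": 0,"ry": -6.55,"rz": 0,"fingers": 8}])

```text
clock: 26.52
ee_pos: [0.5702, -0.1448, 0.2863]
eef_rot: [[0.015, 1.0, -0.02], [0.514, -0.025, -0.858], [-0.858, 0.003, -0.514]]
contact_force: [0.6, -0.2, -3.2]
finger_gap: 0.0141
```

```bash
python3 - <<'E'
from h import *
s=get_state();R=s["eef_rot"];print(s["joints"],s["finger_gap"])
print("edge",s["ee_pos"]+R@np.array([.148,0,.031]));th=np.degrees(np.arcsin(-R[2,0]));print(th)
f=wr();cv2.imwrite("pics/w20.png",f["color"])
g=snap("scene","s20.png",(130,100,370,290),3)
tilt(th,[61,63,64,64],np.zeros(12))
E
```

```text
[-1.42500314e+00  3.87335433e+00 -6.23002650e+00  7.97155429e+01
 -5.90682747e+01 -3.24349717e-02] 0.014090472213293693
edge [ 0.57180377 -0.09533094  0.1433694 ]
59.067981329787905
[ 0.03  0.   -0.12] -0.39
[ 0.06  0.   -0.25] -0.79
[ 0.08  0.   -0.32] -0.99
[ 0.08  0.   -0.32] -0.99
```

View pics/w20.png

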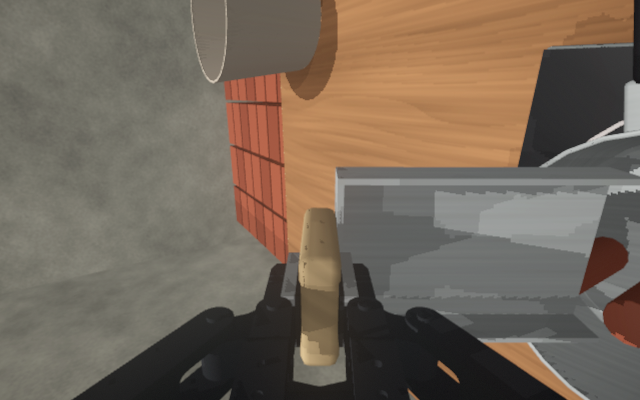

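View pics/s20.png

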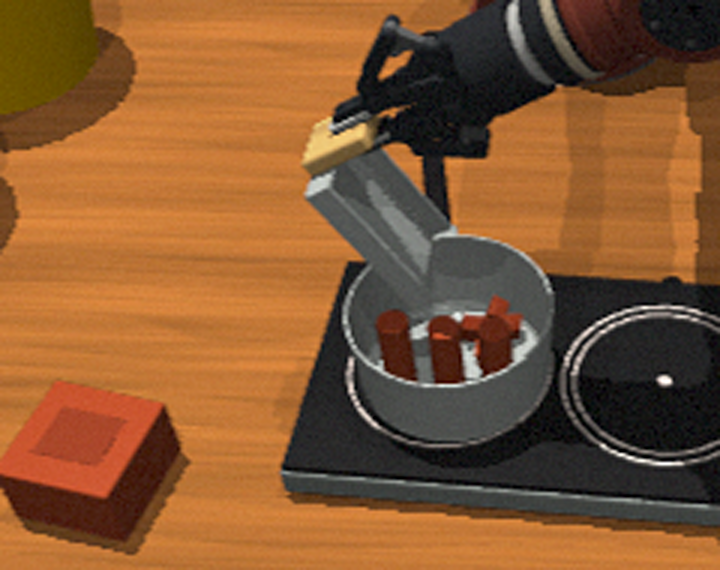

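```bash
python3 - <<'E'
from h import *
tilt(59,[57,53,48,43,38,33,28,23,17,11,5,1],-np.linspace(.002,.02,12))
E
```

```text
[-0.07 -0.    0.1 ] 0.4
[-0.14 -0.    0.34] 1.2
[-0.19 -0.    0.65] 2.2
[-0.22 -0.    0.96] 3.2
[-0.22 -0.    1.27] 4.2
[-0.18 -0.    1.57] 5.2
[-0.12 -0.    1.86] 6.2
[-0.04 -0.    2.15] 7.2
[ 0.11 -0.    2.48] 8.4
[ 0.29 -0.    2.79] 9.6
[ 0.5  -0.    3.08] 10.8
[ 0.65 -0.    3.24] 11.6
```

>>> send_rows(series=[{"tx": -0.07,"ty": 0,"tz": 0.1,"rx": 0,"ry": 0.4,"rz": 0,"fingers": 8},{"tx": -0.14,"ty": 0,"tz": 0.34,"rx": 0,"ry": 1.2,"rz": 0,"fingers": 8},{"tx": -0.19,"ty": 0,"tz": 0.65,"rx": 0,"ry": 2.2,"rz": 0,"fingers": 8},{"tx": -0.22,"ty": 0,"tz": 0.96,"rx": 0,"ry": 3.2,"rz": 0,"fingers": 8},{"tx": -0.22,"ty": 0,"tz": 1.27,"rx": 0,"ry": 4.2,"rz": 0,"fingers": 8},{"tx": -0.18,"ty": 0,"tz": 1.57,"rx": 0,"ry": 5.2,"rz": 0,"fingers": 8},{"tx": -0.12,"ty": 0,"tz": 1.86,"rx": 0,"ry": 6.2,"rz": 0,"fingers": 8},{"tx": -0.04,"ty": 0,"tz": 2.15,"rx": 0,"ry": 7.2,"rz": 0,"fingers": 8},{"tx": 0.11,"ty": 0,"tz": 2.48,"rx": 0,"ry": 8.4,"rz": 0,"fingers": 8},{"tx": 0.29,"ty": 0,"tz": 2.79,"rx": 0,"ry": 9.6,"rz": 0,"fingers": 8},{"tx": 0.5,"ty": 0,"tz": 3.08,"rx": 0,"ry": 10.8,"rz": 0,"fingers": 8},{"tx": 0.65,"ty": 0,"tz": 3.24,"rx": 0,"ry": 11.6,"rz": 0,"fingers": 8}])

```text
clock: 27.62
ee_pos: [0.5675, -0.2442, 0.1953]
eef_rot: [[0.026, 1.0, 0.001], [1.0, -0.026, -0.013], [-0.013, 0.002, -1.0]]
contact_force: [-0.3, 0.2, -4.1]
finger_gap: 0.0142
```

```bash
python3 - <<'E'
from h import *
s=get_state();print(s["ee_pos"],s["finger_gap"])
print(rows([.414,-.355,.20],down(-4)))
f=wr();cv2.imwrite("pics/w21.png",f["color"])
E
```

```text
[ 0.56745879 -0.24416798  0.19527239] 0.014176273844151653
(array([-2.87 , -3.764, -0.089]), array([ 0.131,  0.095, 18.506]))
```

View pics/w21.png

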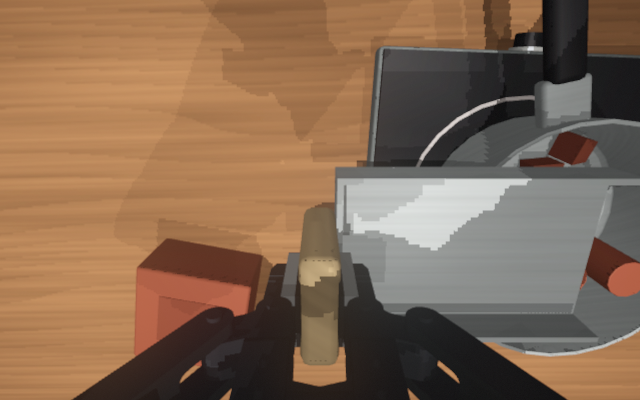

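>>> send_rows(series=[{"tx": -0.2,"ty": -0.25,"tz": 0,"rx": 0.1,"ry": 0.1,"rz": 1,"fingers": 8},{"tx": -0.45,"ty": -0.6,"tz": 0,"rx": 0.1,"ry": 0.1,"rz": 2.3,"fingers": 8},{"tx": -0.7,"ty": -0.95,"tz": 0,"rx": 0.1,"ry": 0.1,"rz": 3.6,"fingers": 8},{"tx": -0.95,"ty": -1.3,"tz": 0,"rx": 0.1,"ry": 0.1,"rz": 4.9,"fingers": 8},{"tx": -1.2,"ty": -1.65,"tz": 0,"rx": 0.1,"ry": 0.1,"rz": 6.2,"fingers": 8},{"tx": -1.45,"ty": -2.0,"tz": 0,"rx": 0.1,"ry": 0.1,"rz": 7.5,"fingers": 8},{"tx": -1.7,"ty": -2.3,"tz": 0,"rx": 0.1,"ry": 0.1,"rz": 8.8,"fingers": 8},{"tx": -1.95,"ty": -2.6,"tz": 0,"rx": 0.1,"ry": 0.1,"rz": 10.1,"fingers": 8},{"tx": -2.2,"ty": -2.9,"tz": 0,"rx": 0.1,"ry": 0.1,"rz": 11.4,"fingers": 8},{"tx": -2.45,"ty": -3.2,"tz": 0,"rx": 0.1,"ry": 0.1,"rz": 12.7,"fingers": 8},{"tx": -2.7,"ty": -3.5,"tz": 0,"rx": 0.1,"ry": 0.1,"rz": 14,"fingers": 8},{"tx": -2.85,"ty": -3.75,"tz": 0,"rx": 0.1,"ry": 0.1,"rz": 15.3,"fingers": 8}])

```text
clock: 28.67
ee_pos: [0.4124, -0.3567, 0.1947]
eef_rot: [[0.98, 0.2, -0.001], [0.2, -0.98, 0.001], [-0.001, -0.001, -1.0]]
contact_force: [0.1, 0.4, -2.7]
finger_gap: 0.0145
```

```bash
python3 - <<'E'
from h import *
s=get_state();print(s["ee_pos"],s["finger_gap"])
print(rows([.414,-.355,.20],down(-4)));print(rows([.414,-.355,.032],down(-4)))
E
```

```text
[ 0.41235932 -0.35674782  0.19467815] 0.014487502790964252
(array([ 0.049, -0.035, -0.133]), array([-0.009,  0.016,  3.107]))
(array([ 0.054, -0.031,  4.067]), array([-0.009,  0.016,  3.107]))
```

>>> send_rows(series=[{"tx": 0.05,"ty": -0.03,"tz": 0.4,"rx": 0,"ry": 0,"rz": 1,"fingers": 8},{"tx": 0.05,"ty": -0.03,"tz": 1,"rx": 0,"ry": 0,"rz": 2,"fingers": 8},{"tx": 0.05,"ty": -0.03,"tz": 1.6,"rx": 0,"ry": 0,"rz": 3.1,"fingers": 8},{"tx": 0.05,"ty": -0.03,"tz": 2.2,"rx": 0,"ry": 0,"rz": 3.1,"fingers": 8},{"tx": 0.05,"ty": -0.03,"tz": 2.7,"rx": 0,"ry": 0,"rz": 3.1,"fingers": 8},{"tx": 0.05,"ty": -0.03,"tz": 3.2,"rx": 0,"ry": 0,"rz": 3.1,"fingers": 8},{"tx": 0.05,"ty": -0.03,"tz": 3.55,"rx": 0,"ry": 0,"rz": 3.1,"fingers": 8},{"tx": 0.05,"ty": -0.03,"tz": 3.8,"rx": 0,"ry": 0,"rz": 3.1,"fingers": 8},{"tx": 0.05,"ty": -0.03,"tz": 3.9,"rx": 0,"ry": 0,"rz": 3.1,"fingers": 8},{"tx": 0.05,"ty": -0.03,"tz": 4.0,"rx": 0,"ry": 0,"rz": 3.1,"fingers": 8},{"tx": 0.05,"ty": -0.03,"tz": 4.0,"rx": 0,"ry": 0,"rz": 3.1,"fingers": 8}])

```text
clock: 29.58
ee_pos: [0.4139, -0.3554, 0.0349]
eef_rot: [[0.998, -0.069, -0.001], [-0.069, -0.998, 0.0], [-0.001, 0.0, -1.0]]
contact_force: [0.6, 0.3, -3.8]
finger_gap: 0.0143
```

>>> send_rows(series=[{"tx": 0,"ty": 0,"tz": 0.05,"rx": 0,"ry": 0,"rz": 0,"fingers": 8},{"tx": 0,"ty": 0,"tz": 0.1,"rx": 0,"ry": 0,"rz": 0,"fingers": 8},{"tx": 0,"ty": 0,"tz": 0.1,"rx": 0,"ry": 0,"rz": 0,"fingers": 8}])

```text
clock: 29.83
ee_pos: [0.4142, -0.3558, 0.0313]
eef_rot: [[0.998, -0.069, -0.0], [-0.069, -0.998, -0.001], [-0.0, 0.001, -1.0]]
contact_force: [-0.1, -0.9, -2.6]
finger_gap: 0.0148
```

Nearly down. I'll release to a modest opening and rise.

>>> send_rows(series=[{"tx": 0,"ty": 0,"tz": 0.04,"rx": 0,"ry": 0,"rz": 0,"fingers": 8},{"tx": 0,"ty": 0,"tz": 0.04,"rx": 0,"ry": 0,"rz": 0,"fingers": 38},{"tx": 0,"ty": 0,"tz": 0.04,"rx": 0,"ry": 0,"rz": 0,"fingers": 38},{"tx": 0,"ty": 0,"tz": 0.04,"rx": 0,"ry": 0,"rz": 0,"fingers": 38},{"tx": 0,"ty": 0,"tz": 0.04,"rx": 0,"ry": 0,"rz": 0,"fingers": 38},{"tx": 0,"ty": 0,"tz": -0.5,"rx": 0,"ry": 0,"rz": 0,"fingers": 38},{"tx": 0,"ty": 0,"tz": -1.2,"rx": 0,"ry": 0,"rz": 0,"fingers": 38},{"tx": 0,"ty": 0,"tz": -2,"rx": 0,"ry": 0,"rz": 0,"fingers": 38},{"tx": 0,"ty": 0,"tz": -3,"rx": 0,"ry": 0,"rz": 0,"fingers": 38},{"tx": 0,"ty": 0,"tz": -4,"rx": 0,"ry": 0,"rz": 0,"fingers": 38},{"tx": 0,"ty": 0,"tz": -5,"rx": 0,"ry": 0,"rz": 0,"fingers": 38}], grip_force=60)

```text
clock: 30.75
ee_pos: [0.4141, -0.3553, 0.2332]
eef_rot: [[0.998, -0.069, -0.0], [-0.069, -0.998, -0.001], [-0.0, 0.001, -1.0]]
contact_force: [-0.3, -0.8, -0.1]
finger_gap: 0.0382
```

```bash
python3 - <<'E'
from h import *
g=snap("top","t22.png");print(findpan(g,(.599,-.072),.05));print(get_state()["ee_pos"])
snap("scene","s22.png")
g=g
cv2.imwrite("pics/t22z.png",cv2.resize(g["color"][135:275,250:480],None,fx=3.4,fy=3.4,interpolation=cv2.INTER_CUBIC))
E
```

```text
(np.float32(56.85007), (np.float64(0.599), np.float64(-0.07199999999999998)))
[ 0.4156724  -0.35751516  0.24204558]
```

View pics/t22z.png

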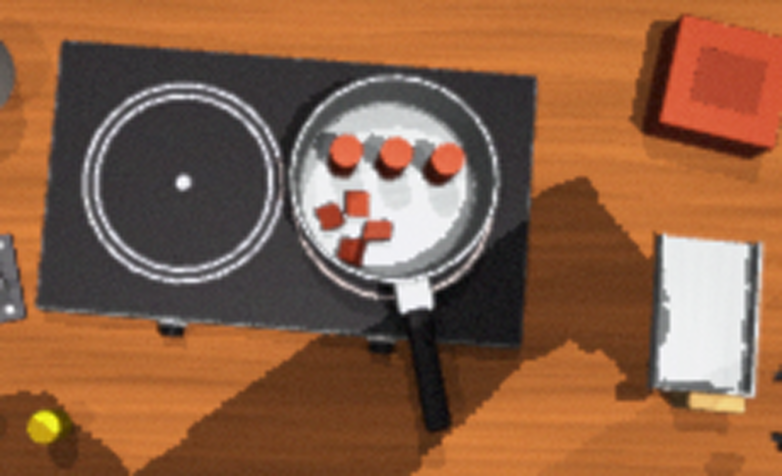

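View pics/s22.png

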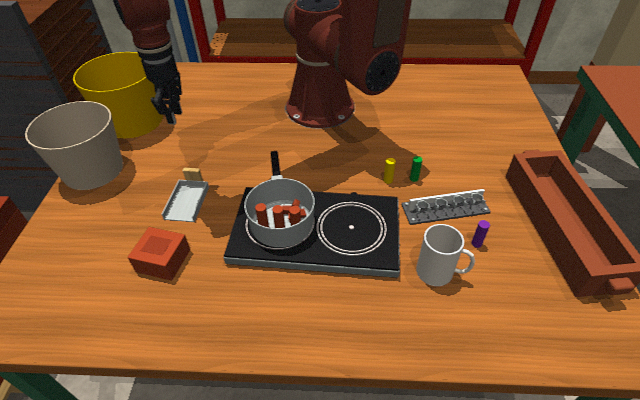

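```bash
python3 - <<'E'
from h import *
g=grab_frame("top")
q=lambda u,v:(250+u/3.4-.5+.15,135+v/3.4-.5+.15)
a=pz(g,*q(423,315),.117);b=pz(g,*q(436,425),.117);m=a-b
c=np.array([.599,-.072])
print(a,b); e=b[:2]-c;print("dir to end",np.degrees(np.arctan2(*e[::-1])),np.linalg.norm(e),"axis",np.degrees(np.arctan2(m[1],m[0])))
d=e/np.linalg.norm(e);G=c+.155*d;print("grip",G)
yaw=np.degrees(np.arctan2(d[1],d[0]))+270;print(yaw%360)
print(rows([*G,.22],down(yaw)))
E
```

```text
[ 0.4842366  -0.09744395  0.117     ] [ 0.39300521 -0.10880113  0.117     ]
dir to end -169.8709233723748 0.20925624999433412 axis 7.096105319485747
grip [ 0.44641582 -0.09925928]
100.12907662762521
(array([ 0.324, -6.489,  0.346]), array([  0.089,   0.03 , -20.82 ]))
```

>>> send_rows(series=[{"tx": 0.32,"ty": -6.5,"tz": 0,"rx": 0,"ry": 0,"rz": -20.6,"fingers": 60},{"tx": 0.32,"ty": -6.5,"tz": 0,"rx": 0,"ry": 0,"rz": -20.6,"fingers": 60},{"tx": 0.32,"ty": -6.5,"tz": 0,"rx": 0,"ry": 0,"rz": -20.6,"fingers": 60},{"tx": 0.32,"ty": -6.5,"tz": 0,"rx": 0,"ry": 0,"rz": -20.6,"fingers": 60},{"tx": 0.32,"ty": -6.5,"tz": 0,"rx": 0,"ry": 0,"rz": -20.6,"fingers": 60},{"tx": 0.32,"ty": -6.5,"tz": 0,"rx": 0,"ry": 0,"rz": -20.6,"fingers": 60},{"tx": 0.32,"ty": -6.5,"tz": 0,"rx": 0,"ry": 0,"rz": -20.6,"fingers": 60},{"tx": 0.32,"ty": -6.5,"tz": 0,"rx": 0,"ry": 0,"rz": -20.6,"fingers": 60},{"tx": 0.32,"ty": -6.5,"tz": 0,"rx": 0,"ry": 0,"rz": -20.6,"fingers": 60},{"tx": 0.32,"ty": -6.5,"tz": 0,"rx": 0,"ry": 0,"rz": -20.6,"fingers": 60},{"tx": 0.32,"ty": -6.5,"tz": 0,"rx": 0,"ry": 0,"rz": -20.6,"fingers": 60},{"tx": 0.32,"ty": -6.5,"tz": 0,"rx": 0,"ry": 0,"rz": -20.6,"fingers": 60}])

```text
clock: 31.9
ee_pos: [0.4458, -0.0984, 0.2325]
eef_rot: [[0.133, 0.991, 0.001], [0.991, -0.133, -0.005], [-0.005, 0.001, -1.0]]
contact_force: [0.1, -0.3, -0.4]
finger_gap: 0.06
```

```bash
python3 - <<'E'
from h import *
f=wr();cv2.imwrite("pics/w23.png",f["color"]);print(f["st"]["ee_pos"],f["st"]["joints"])
print(rows([.4464,-.0992,.24],down(99)))
E
```

```text
[ 0.44584498 -0.09836226  0.23246894] [-28.76948976 -19.45768487 -17.913655    91.36685132  -0.23450069
 -21.10597575]
(array([-0.018,  0.016, -0.188]), array([ 0.008,  0.059, -3.227]))
```

View pics/w23.png

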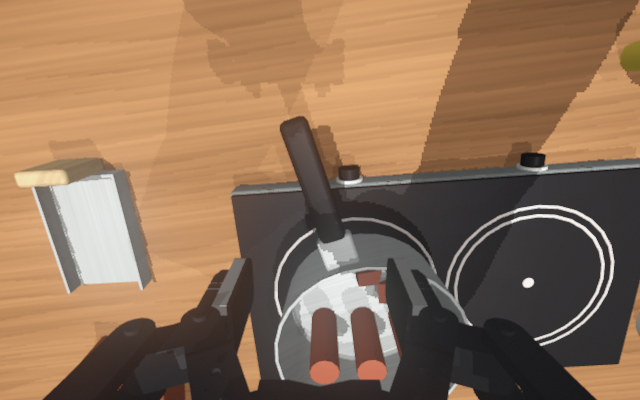

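>>> send_rows(series=[{"tx": 0,"ty": 0,"tz": 0,"rx": 0,"ry": 0,"rz": -1.4,"fingers": 50},{"tx": 0,"ty": 0,"tz": 0.5,"rx": 0,"ry": 0,"rz": -2.8,"fingers": 50},{"tx": 0,"ty": 0,"tz": 1.2,"rx": 0,"ry": 0,"rz": -3.2,"fingers": 50},{"tx": 0,"ty": 0,"tz": 1.9,"rx": 0,"ry": 0,"rz": -3.2,"fingers": 50},{"tx": 0,"ty": 0,"tz": 2.2,"rx": 0,"ry": 0,"rz": -3.2,"fingers": 50},{"tx": 0,"ty": 0,"tz": 2.2,"rx": 0,"ry": 0,"rz": -3.2,"fingers": 50}])

```text
clock: 32.45
ee_pos: [0.444, -0.0978, 0.141]
eef_rot: [[-0.152, 0.988, -0.004], [0.988, 0.152, -0.002], [-0.002, -0.005, -1.0]]
contact_force: [0.4, -0.3, 0.4]
finger_gap: 0.0498
```

```bash
python3 - <<'E'
from h import *
f=wr();cv2.imwrite("pics/w24.png",f["color"]);print(f["st"]["ee_pos"],f["st"]["eef_rot"][:,0])
for r in (.110,.155,.215):
    a=np.radians(-170.5);print(r,proj(f,(.599+r*np.cos(a),-.072+r*np.sin(a),.117)))
E
```

```text
[ 0.44396371 -0.0978024   0.14095018] [-0.15174119  0.9884189  -0.0016406 ]
0.11 [320.67460947 322.23512153]
0.155 [319.73091775 251.62636757]
0.215 [318.22268037 138.77726703]
```

View pics/w24.png

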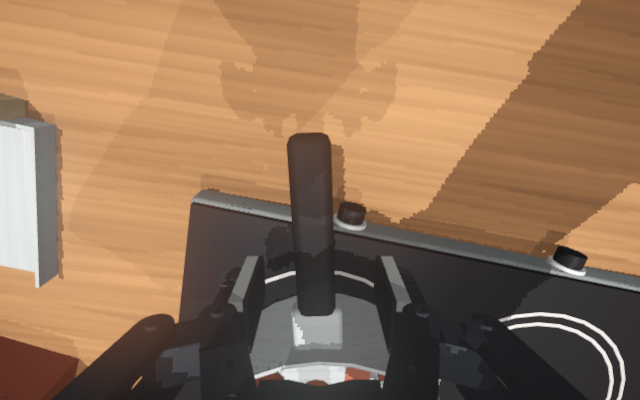

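```bash
python3 - <<'E'
from h import *
f=wr()
a=pz(f,309,136,.117);b=pz(f,318,312,.117);print(a,b)
m=b-a;yaw=np.degrees(np.arctan2(m[1],m[0]));u=m/np.linalg.norm(m);print(yaw,np.linalg.norm(m))
print("centre by handle",a+u*.215)
G=a+u*.06;print(G);print(rows([G[0],G[1],.091],down(yaw+90)))
E
```

```text
[ 0.38766046 -0.11264785  0.117     ] [ 0.48666894 -0.09300646  0.117     ]
11.220701133557696 0.10093791529580433
centre by handle [ 0.59855072 -0.07081127  0.117     ]
[ 0.44651356 -0.10097252  0.117     ]
(array([-0.049,  0.01 ,  1.347]), array([-0.005,  0.056, -0.489]))
```

>>> send_rows(series=[{"tx": -0.05,"ty": 0,"tz": 0.5,"rx": 0,"ry": 0.05,"rz": -0.5,"fingers": 50},{"tx": -0.05,"ty": 0,"tz": 1.0,"rx": 0,"ry": 0.05,"rz": -0.5,"fingers": 50},{"tx": -0.05,"ty": 0,"tz": 1.3,"rx": 0,"ry": 0.05,"rz": -0.5,"fingers": 50},{"tx": -0.05,"ty": 0,"tz": 1.3,"rx": 0,"ry": 0.05,"rz": -0.5,"fingers": 50},{"tx": -0.05,"ty": 0,"tz": 1.3,"rx": 0,"ry": 0.05,"rz": -0.5,"fingers": 15},{"tx": -0.05,"ty": 0,"tz": 1.3,"rx": 0,"ry": 0.05,"rz": -0.5,"fingers": 15},{"tx": -0.05,"ty": 0,"tz": 1.3,"rx": 0,"ry": 0.05,"rz": -0.5,"fingers": 15},{"tx": -0.05,"ty": 0,"tz": 1.3,"rx": 0,"ry": 0.05,"rz": -0.5,"fingers": 15},{"tx": -0.05,"ty": 0,"tz": 1.3,"rx": 0,"ry": 0.05,"rz": -0.5,"fingers": 15},{"tx": -0.05,"ty": 0,"tz": 1.3,"rx": 0,"ry": 0.05,"rz": -0.5,"fingers": 15}], grip_force=60)

```text
clock: 33.38
ee_pos: [0.4469, -0.1014, 0.0947]
eef_rot: [[-0.196, 0.981, 0.002], [0.981, 0.196, -0.002], [-0.002, 0.001, -1.0]]
contact_force: [-1.9, 0.5, 7.6]
finger_gap: 0.021
```

```bash
python3 - <<'E'
from h import *
f=wr();cv2.imwrite("pics/w25.png",f["color"]);print(f["st"]["ee_pos"],f["st"]["eef_rot"][:,0],f["st"]["contact_force"])
g=snap("top","t25.png");print(findpan(g,(.599,-.072),.05))
# ring centre: fit double ring
im=cv2.cvtColor(g["color"],cv2.COLOR_BGR2GRAY);im=cv2.GaussianBlur(im,(3,3),0).astype(np.float32)
th=np.linspace(0,2*np.pi,240,endpoint=False)
def s(c,r):
    P=np.array([proj(g,(c[0]+r*np.cos(t),c[1]+r*np.sin(t),.04)) for t in th]).astype(np.float32)
    return np.median(cv2.remap(im,P[None,:,0],P[None,:,1],cv2.INTER_LINEAR))
best=max((s((x,y),.0905)+s((x,y),.0805)-s((x,y),.0855),x,y) for x in np.arange(.594,.614,.001) for y in np.arange(.102,.122,.001));print("hot",best)
E
```

```text
[ 0.44690179 -0.10142368  0.09467328] [-0.1955052   0.98070064 -0.00199041] [-1.87571724  0.50747438  7.57120256]
(np.float32(45.449207), (np.float64(0.599), np.float64(-0.07299999999999998)))
hot (np.float32(146.58008), np.float64(0.603), np.float64(0.111))
```

View pics/w25.png

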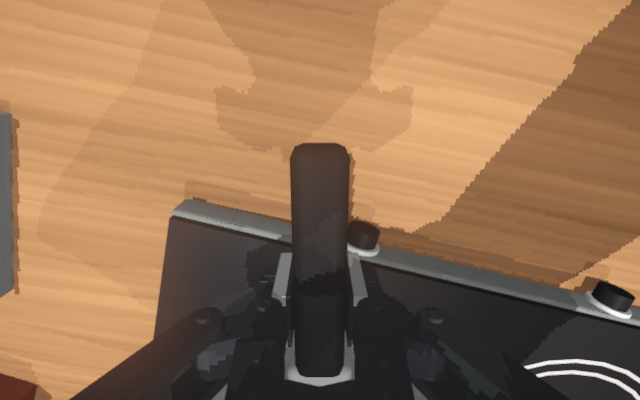

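>>> send_rows(series=[{"tx": 0.04,"ty": 0.01,"tz": 0,"rx": 0,"ry": 0,"rz": 0,"fingers": 15},{"tx": 0.12,"ty": 0.03,"tz": 0,"rx": 0,"ry": 0,"rz": 0,"fingers": 15},{"tx": 0.25,"ty": 0.06,"tz": 0,"rx": 0,"ry": 0,"rz": 0,"fingers": 15},{"tx": 0.4,"ty": 0.09,"tz": 0,"rx": 0,"ry": 0,"rz": 0,"fingers": 15},{"tx": 0.6,"ty": 0.13,"tz": 0,"rx": 0,"ry": 0,"rz": 0,"fingers": 15},{"tx": 0.8,"ty": 0.18,"tz": 0,"rx": 0,"ry": 0,"rz": 0,"fingers": 15},{"tx": 1.0,"ty": 0.22,"tz": 0,"rx": 0,"ry": 0,"rz": 0,"fingers": 15},{"tx": 1.2,"ty": 0.27,"tz": 0,"rx": 0,"ry": 0,"rz": 0,"fingers": 15},{"tx": 1.4,"ty": 0.31,"tz": 0,"rx": 0,"ry": 0,"rz": 0,"fingers": 15},{"tx": 1.55,"ty": 0.35,"tz": 0,"rx": 0,"ry": 0,"rz": 0,"fingers": 15},{"tx": 1.65,"ty": 0.37,"tz": 0,"rx": 0,"ry": 0,"rz": 0,"fingers": 15},{"tx": 1.7,"ty": 0.38,"tz": 0,"rx": 0,"ry": 0,"rz": 0,"fingers": 15}])

```text
clock: 34.48
ee_pos: [0.4486, -0.0312, 0.0947]
eef_rot: [[-0.196, 0.981, 0.002], [0.981, 0.196, -0.002], [-0.002, 0.001, -1.0]]
contact_force: [-0.0, -6.1, 1.1]
finger_gap: 0.0208
```

```bash
python3 - <<'E'
from h import *
s=get_state();print(s["ee_pos"],s["eef_rot"][:,0],s["contact_force"],s["finger_gap"])
g=snap("top","t26.png");b=findpan(g,(.6,-.005),.04);print(b)
cv2.imwrite("pics/t26z.png",cv2.resize(g["color"][135:275,230:430],None,fx=3.4,fy=3.4,interpolation=cv2.INTER_CUBIC))
D=np.array([.6034-b[1][0],.1115-b[1][1],0]);print(s["eef_rot"].T@D/.04)
E
```

```text
[ 0.44864288 -0.03120084  0.09471228] [-0.1961183   0.98057757 -0.00228897] [-0.03655714 -6.12133397  1.10556292] 0.020827876324921817
(np.float32(49.266987), (np.float64(0.602), np.float64(-0.002999999999999993)))
[ 2.80003916  0.59571889 -0.00556551]
```

View pics/t26z.png

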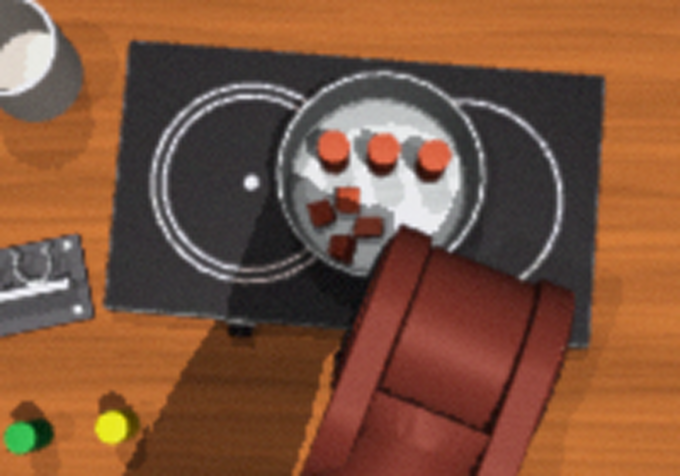

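>>> send_rows(series=[{"tx": 0.04,"ty": 0.01,"tz": 0,"rx": 0,"ry": 0,"rz": 0,"fingers": 15},{"tx": 0.12,"ty": 0.03,"tz": 0,"rx": 0,"ry": 0,"rz": 0,"fingers": 15},{"tx": 0.25,"ty": 0.06,"tz": 0,"rx": 0,"ry": 0,"rz": 0,"fingers": 15},{"tx": 0.45,"ty": 0.1,"tz": 0,"rx": 0,"ry": 0,"rz": 0,"fingers": 15},{"tx": 0.7,"ty": 0.15,"tz": 0,"rx": 0,"ry": 0,"rz": 0,"fingers": 15},{"tx": 0.95,"ty": 0.21,"tz": 0,"rx": 0,"ry": 0,"rz": 0,"fingers": 15},{"tx": 1.2,"ty": 0.26,"tz": 0,"rx": 0,"ry": 0,"rz": 0,"fingers": 15},{"tx": 1.45,"ty": 0.31,"tz": 0,"rx": 0,"ry": 0,"rz": 0,"fingers": 15},{"tx": 1.7,"ty": 0.36,"tz": 0,"rx": 0,"ry": 0,"rz": 0,"fingers": 15},{"tx": 1.9,"ty": 0.41,"tz": 0,"rx": 0,"ry": 0,"rz": 0,"fingers": 15},{"tx": 2.05,"ty": 0.44,"tz": 0,"rx": 0,"ry": 0,"rz": 0,"fingers": 15},{"tx": 2.1,"ty": 0.45,"tz": 0,"rx": 0,"ry": 0,"rz": 0,"fingers": 15}])

```text
clock: 35.53
ee_pos: [0.4499, 0.0552, 0.0947]
eef_rot: [[-0.197, 0.98, 0.002], [0.98, 0.197, -0.002], [-0.002, 0.002, -1.0]]
contact_force: [-1.2, -6.4, 3.8]
finger_gap: 0.0212
```

```bash
python3 - <<'E'
from h import *
s=get_state();print(s["ee_pos"],s["eef_rot"][:,0],s["contact_force"],s["finger_gap"])
g=snap("top","t27.png");b=findpan(g,(.602,.08),.04);print(b)
cv2.imwrite("pics/t27z.png",cv2.resize(g["color"][135:275,230:430],None,fx=3.4,fy=3.4,interpolation=cv2.INTER_CUBIC))
D=np.array([.6034-b[1][0],.1115-b[1][1],0]);print(s["eef_rot"].T@D/.04)
E
```

```text
[0.44987784 0.05517775 0.09473397] [-0.19670115  0.98046091 -0.00225088] [-1.21482417 -6.37490807  3.79720068] 0.02122054223283497
(np.float32(43.3409), (np.float64(0.603), np.float64(0.08300000000000002)))
[ 0.69661138  0.14995686 -0.00133024]
```

View pics/t27z.png

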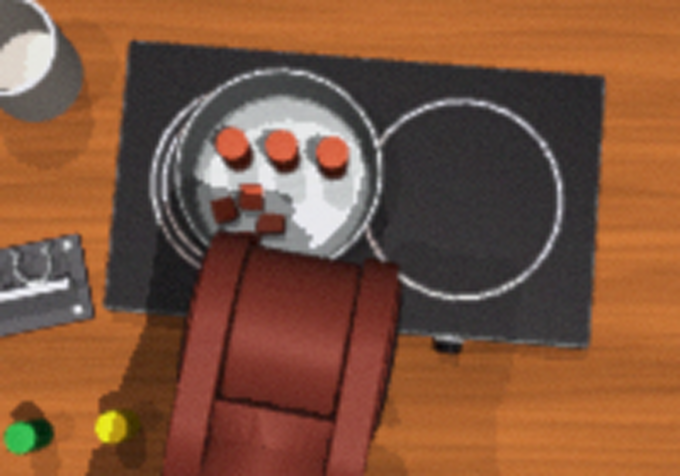

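>>> send_rows(series=[{"tx": 0.04,"ty": 0.01,"tz": 0,"rx": 0,"ry": 0,"rz": 0,"fingers": 15},{"tx": 0.12,"ty": 0.03,"tz": 0,"rx": 0,"ry": 0,"rz": 0,"fingers": 15},{"tx": 0.22,"ty": 0.05,"tz": 0,"rx": 0,"ry": 0,"rz": 0,"fingers": 15},{"tx": 0.35,"ty": 0.07,"tz": 0,"rx": 0,"ry": 0,"rz": 0,"fingers": 15},{"tx": 0.48,"ty": 0.1,"tz": 0,"rx": 0,"ry": 0,"rz": 0,"fingers": 15},{"tx": 0.58,"ty": 0.12,"tz": 0,"rx": 0,"ry": 0,"rz": 0,"fingers": 15},{"tx": 0.65,"ty": 0.14,"tz": 0,"rx": 0,"ry": 0,"rz": 0,"fingers": 15},{"tx": 0.7,"ty": 0.15,"tz": 0,"rx": 0,"ry": 0,"rz": 0,"fingers": 15},{"tx": 0.7,"ty": 0.15,"tz": 0,"rx": 0,"ry": 0,"rz": 0,"fingers": 15},{"tx": 0.7,"ty": 0.15,"tz": 0,"rx": 0,"ry": 0,"rz": 0,"fingers": 15}])

```text
clock: 36.42
ee_pos: [0.4504, 0.0837, 0.0947]
eef_rot: [[-0.197, 0.98, 0.002], [0.98, 0.197, -0.001], [-0.002, 0.002, -1.0]]
contact_force: [0.9, -3.0, 1.7]
finger_gap: 0.0213
```

```bash
python3 - <<'E'
from h import *
s=get_state();print(s["ee_pos"],s["contact_force"],s["finger_gap"])
g=snap("top","t28.png");b=findpan(g,(.603,.11),.03);print(b)
cv2.imwrite("pics/t28z.png",cv2.resize(g["color"][135:275,230:430],None,fx=3.4,fy=3.4,interpolation=cv2.INTER_CUBIC))
g=snap("scene","s28.png",(220,140,420,290),4);
D=np.array([.6034-b[1][0],.1115-b[1][1],0]);print(s["eef_rot"].T@D/.04)
E
```

```text
[0.45038568 0.0837095  0.09473518] [ 0.93343205 -3.00214434  1.72239542] 0.021308294107932245
(np.float32(42.523037), (np.float64(0.604), np.float64(0.11200000000000002)))
[-9.30480295e-03 -1.71659652e-02 -1.67306114e-05]
```

View pics/t28z.png

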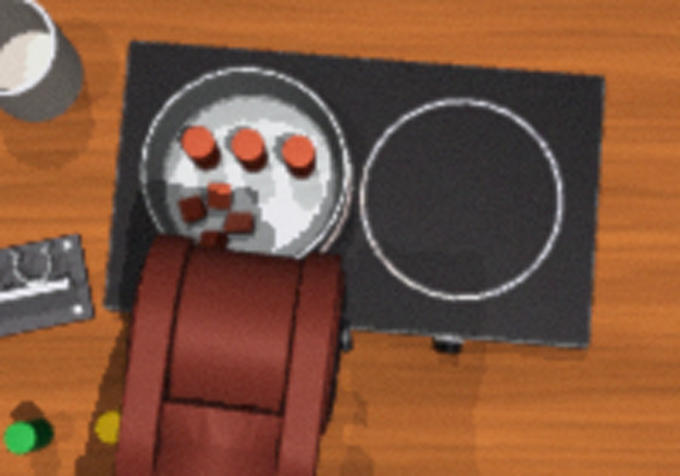

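View pics/s28.png

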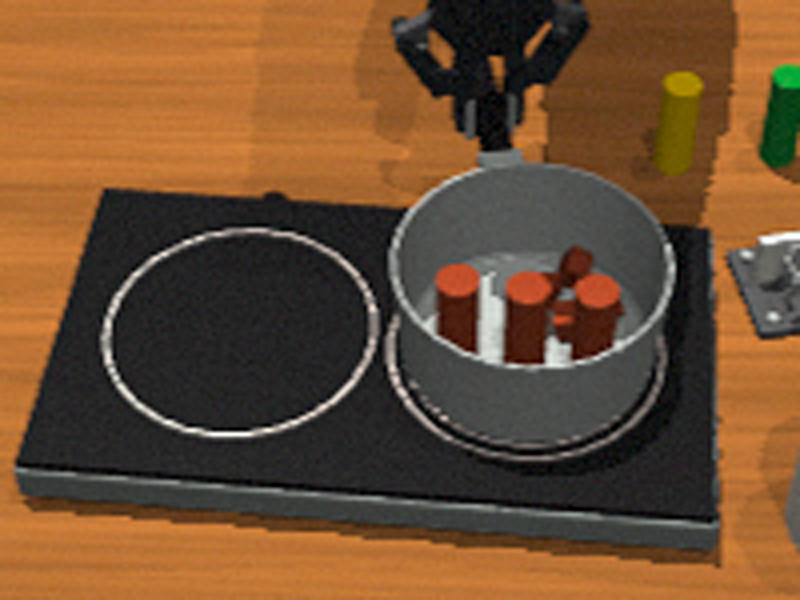

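>>> send_rows(series=[{"tx": 0,"ty": 0,"tz": 0,"rx": 0,"ry": 0,"rz": 0,"fingers": 30},{"tx": 0,"ty": 0,"tz": 0,"rx": 0,"ry": 0,"rz": 0,"fingers": 50},{"tx": 0,"ty": 0,"tz": 0,"rx": 0,"ry": 0,"rz": 0,"fingers": 50},{"tx": 0,"ty": 0,"tz": 0,"rx": 0,"ry": 0,"rz": 0,"fingers": 50},{"tx": 0,"ty": 0,"tz": -0.5,"rx": 0,"ry": 0,"rz": 0,"fingers": 50},{"tx": 0,"ty": 0,"tz": -1.2,"rx": 0,"ry": 0,"rz": 0,"fingers": 50},{"tx": 0,"ty": 0,"tz": -2,"rx": 0,"ry": 0,"rz": 0,"fingers": 50},{"tx": -0.5,"ty": 0,"tz": -3,"rx": 0,"ry": 0,"rz": 0,"fingers": 50},{"tx": -1.4,"ty": 0,"tz": -3.5,"rx": 0,"ry": 0,"rz": 0,"fingers": 50},{"tx": -2.3,"ty": 0,"tz": -3.5,"rx": 0,"ry": 0,"rz": 0,"fingers": 50},{"tx": -3.2,"ty": 0,"tz": -3.5,"rx": 0,"ry": 0,"rz": 0,"fingers": 50},{"tx": -4.1,"ty": 0,"tz": -3.5,"rx": 0,"ry": 0,"rz": 0,"fingers": 50}])

```text
clock: 37.52
ee_pos: [0.4827, -0.0785, 0.2356]
eef_rot: [[-0.197, 0.98, 0.004], [0.98, 0.197, -0.002], [-0.002, 0.003, -1.0]]
contact_force: [0.6, 0.7, 0.8]
finger_gap: 0.05
```

>>> send_rows(series=[{"tx": -0.9,"ty": 0,"tz": 0,"rx": 0,"ry": 0,"rz": 0,"fingers": 50},{"tx": -1.8,"ty": 0,"tz": 0,"rx": 0,"ry": 0,"rz": 0,"fingers": 50},{"tx": -2.7,"ty": 0,"tz": 0,"rx": 0,"ry": 0,"rz": 0,"fingers": 50},{"tx": -2.9,"ty": 0,"tz": 0,"rx": 0,"ry": 0,"rz": 0,"fingers": 50},{"tx": -2.9,"ty": 0,"tz": 0,"rx": 0,"ry": 0,"rz": 0,"fingers": 50}])

```text
clock: 37.93
ee_pos: [0.5054, -0.1943, 0.2351]
eef_rot: [[-0.195, 0.981, 0.003], [0.981, 0.195, -0.001], [-0.001, 0.002, -1.0]]
contact_force: [0.3, 0.5, -0.1]
finger_gap: 0.0505
```

```bash
python3 - <<'E'
from h import *
g=snap("top","t29.png");b=findpan(g,(.603,.11),.03);print(b,get_state()["ee_pos"])
cv2.imwrite("pics/t29z.png",cv2.resize(g["color"][120:280,170:490],None,fx=2.5,fy=2.5,interpolation=cv2.INTER_CUBIC))
f=snap("scene","s29.png")
# independent check in the scene camera
q=[proj(f,(.6034+.0905*np.cos(t),.1115+.0905*np.sin(t),.04)).round() for t in np.radians([0,90,180,270])];print(q)
im=f["color"].copy()
for c,r,z,col in(((.6034,.1115),.0905,.04,(0,255,0)),(b[1],.088,.125,(0,255,255)),(b[1],.078,.04,(255,0,255))):
    P=np.array([proj(f,(c[0]+r*np.cos(t),c[1]+r*np.sin(t),z)) for t in np.linspace(0,6.28,80)])
    im=im if r!=.0905 else im
    globals().setdefault('L',[]).append((P,col))
z=cv2.resize(im[140:290,220:420],None,fx=4,fy=4,interpolation=cv2.INTER_CUBIC)
for P,col in L: cv2.polylines(z,[((P-[220,140]+.5)*4).astype(np.int32)],True,col,1)
cv2.imwrite("pics/s29z.png",z)
E
```

```text
(np.float32(52.52828), (np.float64(0.604), np.float64(0.11200000000000002))) [ 0.5053225  -0.19264602  0.23540429]
[array([351., 256.]), array([386., 228.]), array([351., 202.]), array([316., 227.])]
```

View pics/t29z.png

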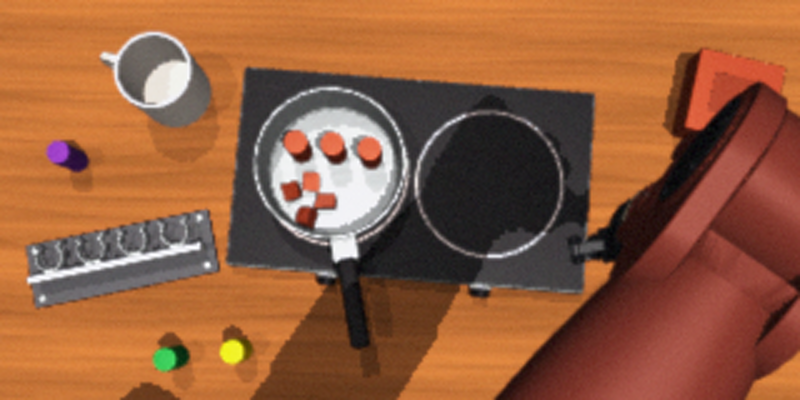

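View pics/s29z.png

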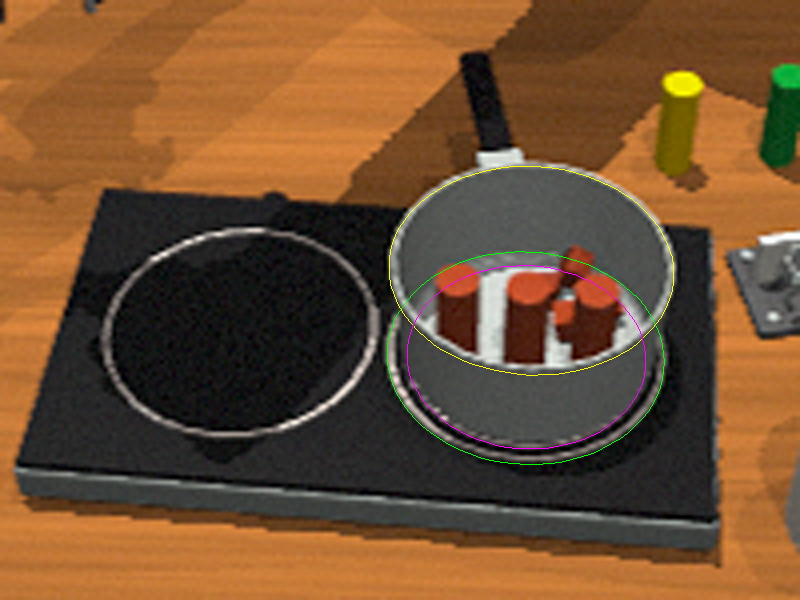

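View pics/s29.png

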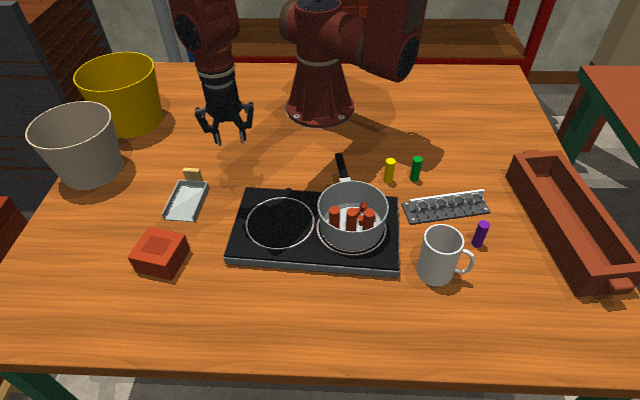

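```bash
python3 - <<'E'
from h import *
g=grab_frame("top");print(findpan(g,(.603,.11),.03))
print(close_job())
E
```

```text
(np.float32(52.610233), (np.float64(0.604), np.float64(0.11200000000000002)))
the job is handed in; nothing more can be done
None
```

The job is done and handed in at about 38 s of the 210 s allowed. I pulled the three red cores that were present sideways out of their clips (the fourth clip was empty). I stood them in the pan, tipped all four pieces off the tray into it, and put the tray back flat where it started. Then I slid the pan by its handle onto the double circle without lifting it.

**Last checks:**
- **Pan position:** the top camera put the pan centre at (0.604, 0.112), against the heated place at about (0.603, 0.1115). That is centred to within 1–2 mm. In the scene camera my projected ring sat slightly outside the printed one, but the gap around the pan foot looked even on both sides.
- **Contents:** three cores and four pieces are visible in the pan.
- **Tray:** empty and flat on the bench.
- **Bystanders:** the brick, the jug and the coloured look-alikes look undisturbed.
- **Disturbances:** I saw no knock to the pan and no slip in the grip. No check failed.

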